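# Stack the cutlery trays on the base

### The job

Clear the stray red-banded bundle of sticks off the stack base into the cardboard carton. Then stack the green tray on the base and after it the blue tray on the green one, each fully home inside the corner guides of what is below; either may be turned half a turn. Keep the trays level, set them down rather than dropping them, and leave the other things on the bench where they stand.

Things in the scene. Friction and masses are not known exactly. Their poses are not given: they have to be found in the camera images.
- green_tray: Green stacking tray holding flat wooden spoons (fixed in it, up to 23 mm above the underside). Origin: centre of its underside; x along its length, z up. Underside 150 (x) x 110 (y) mm; the lowest 20 mm is this plain foot. Walls 30 mm, floor 4 mm. White handle plate in the middle, four corner columns with guides, 87 mm high and 172 x 132 mm over all. 0.3 to 0.6 kg
- green_tray_grip (a point): grip point in the green tray's white handle, on the centre line, 52 mm above the tray's underside; axes as the tray's. The handle is 70 mm long (x), 12 mm thick (y), its top 64 mm above the underside: pinch it from above, fingers closing along y; 45 mm of free space on each side of it above the load
- green_tray_seat (a point): where the centre of the blue tray's underside rests: on the centre line, level with the four column tops 70 mm above the green tray's underside. Round them L-shaped corner guides, inner faces at x = +-77, y = +-57 mm, go upright to 8 mm above this point, then flare out to 17 mm above it. A tray's foot fits between them with 2 mm play a side
- blue_tray: Blue stacking tray holding flat wooden sticks; otherwise exactly like the green tray, in size, handle, guides and mass. Origin: centre of its underside; x along its length, z up
- blue_tray_grip (a point): grip point in the blue tray's white handle, 52 mm above the tray's underside, as for the green tray; axes as the tray's
- base: Stack base, fixed: aluminium plate on a black foot, 160 (x) x 120 (y) mm, top 30 mm above the bench, with four yellow L-shaped corner guides (inner faces x = +-77, y = +-57 mm, upright to 38 mm, flared to 47 mm above the bench; 172 x 132 mm over all). Origin: centre of its underside on the bench; x along its length, z up. A tray may sit on it either way round
- base_seat (a point): centre of the base's flat top, 30 mm above its origin: where the centre of the green tray's underside comes to rest; axes as the base's
- bundle: Stray bundle of wooden sticks, a rigid block 90 (x) x 28 (y) x 30 (z) mm with two red bands, lying on the base between the guides. Origin: centre of its underside; x along its length. About 50 g
- carton: Open cardboard carton, fixed to the bench, 165 (x) x 130 (y) x 60 mm high outside, walls and floor 5 mm. Origin: centre of its underside; x along its length
- spray: Bystander: white and blue bottle, 64 mm across, 210 mm high; origin centre of its underside
- stick_jar: Bystander: grey jar holding upright wooden sticks, 68 mm across, 172 mm high over all; origin centre of its underside
- mug: Bystander: blue mug, 76 mm across plus a handle out to about 75 mm from its axis, 90 mm high; origin centre of its underside
- pack: Bystander: small cardboard pack with a paper band, 80 x 60 x 70 mm high; origin centre of its underside
- tape: Bystander: yellow roll of tape lying flat, 90 mm across, 45 mm high; origin centre of its underside
- label_pad: Bystander: pad of white labels lying flat, 70 x 50 x 30 mm high; origin centre of its underside

How it is judged:
By the outcome, as a careful person would: the job done as asked, in the order asked, and still so for the second after the job is handed in, with the robot touching nothing.
It also fails if it takes over 70 s, if anything falls off the work surface, if the arm or the gripper's body presses on something with over 40 N, if the wrist force passes 120 N, or if a joint passes its speed limit or range.

### The arm

A 6-joint arm with a two-finger parallel gripper is mounted at the origin on the work surface. World frame = base frame: x ahead of the robot, y to its left, z up, the work surface at z = 0. Lengths are in mm, angles in rad, forces in N, time in s.
With the tool pointing down it reaches from about 425 to 1125 mm from the base axis. Payload 14.9 kg.
Tool frame: the origin (TCP) lies midway between the tips of the shut fingers; the grasp point (between the pads) lies 19 mm behind it (r.grasp_offset is the distance from the TCP to the grasp point, in mm); x points along the fingers, z is the direction in which the jaws open and shut, and the axes are right-handed (so a half turn about x gives the same grasp; the last joint's range is limited). The gripper opens to 91 mm and grips with 3 to 60 N. Pads are 32 mm wide; open, the fingers measure 118 mm over their backs; the gripper's body (76 mm by 178 mm) begins 60 mm behind the grasp point.
Start: joints at [1.2, 0.379, 1.734, -0, 1.028, -0.033], TCP at [231.996, 660.451, 213.932] pointing down, gripper open.
Joint ranges: [-2.77, 2.77], [-0.74, 2.19], [0, 2.66], [-1.06, 4.2], [0.31, 2.87], [-3.08, 3.08]. Speed limits (rad/s): [1.89, 1.89, 2.39, 3.14, 3.14, 3.14].

### API

Orientations are given as [roll, pitch, yaw] about the fixed x, y, z axes, in that order (R = Rz(yaw) Ry(pitch) Rx(roll)).
In Python, from station import r gives the robot as it stands.
- The arm moves only by the tool apply_moves, never from a script. Its arguments are lists of equal length, an entry for each row: "hand": the finger opening in mm, from 0 to 91.2; "dp": the shift along the tool's x, y, z in mm, a list of three; "twist": the turn about the tool's x in rad. In form: {"hand": [hand, ...], "dp": [[dx, dy, dz], ...], "twist": [twist, ...]}. A call has 1 to 5 rows; each row shifts and turns the pose as measured when the row begins, along the tool's axes as they then stand; what a row does not reach is not made up. A row lasts 1/8 s, in which the tool goes at most 62.5 mm and 10.7 degrees, less where a joint would pass 70% of its speed; a pose out of reach is approached as far as the arm can. A call with a gripper value outside its range is refused whole. The fingers move at their own pace and stop on an object; the grip force is fixed at half the most. Time passes only in rows, so rows that do not move let the fingers close. It gives the time, the measured TCP pose, the force and the opening at its end, in the units of the state.
- r.read_state(): the state, without advancing time (a new reading comes with each control period).
- r.camera(name): name is "side" or "top" or "wrist"; returns the picture (480x640x3 uint8, red, green, blue); there is no depth.
- r.get_calibration(name): a dict with "vertical_fov" (degrees; the focal length in pixels is half the picture's height over the tangent of half this angle, whatever the lens; pixels are square), "cx", "cy" (the principal point, pixels), "R" (3x3) and "t" (3): a world point X has camera coordinates R X + t. Camera axes: x right, y down, z forward; pixel columns grow to the right and rows downward; lengths in mm; the calibration is good to about 2 mm. The wrist camera is an equidistant fisheye: a pixel r from the principal point sees the ray r / f radians off the axis. A picture is of the moment at which its call begins: read the wrist's pose just before it. get_calibration takes no time and is no camera call; for the wrist camera it gives the pose at the moment of the call.
- r.finish_job(): hands the job in, once; it reports no verdict.
The state is a dict: "time": time; "qpos": joint angles; "dq": joint speeds; "joint_torque": joint torques, N m; "tool_pos": TCP position; "orientation": TCP orientation; "ft_force": force on the tool from outside, world axes, zero at the start; "wrist_torque": the same for the moment, N m; "finger_gap": finger opening in mm.
Only numpy, scipy, OpenCV 4.12 (cv2) and the standard library are available. Lean on these libraries where they do the work, as an engineer would, in place of code of your own. Each camera call takes 0.05 s, during which the arm holds its last target.

## Working session

There is one attempt and no reset: what is moved stays moved. The work goes in short steps, Python scripts to look and compute and a tool call to move; the robot and the scene stay as the last step left them, time stands still between calls to the robot, and variables do not carry over. Pictures are saved under pics/ and viewed, and the job is handed in when it is done.

Besides the shell and the picture viewer there is one more tool, called by a JSON object that holds its "name" and its "arguments", one argument or row to a line. apply_moves: Moves the arm, as the interface text tells. Its arguments: {"type":"object","properties":{"hand":{"type":"array"},"dp":{"type":"array"},"twist":{"type":"array"}},"required":["hand","dp","twist"]}

```bash
ls; mkdir -p pics
python3 - <<'E'
from station import r
import cv2
print(r.read_state(), r.grasp_offset)
for n in ["side","top","wrist"]:
    print(n,r.get_calibration(n))
    cv2.imwrite(f"pics/{n}0.png",r.camera(n)[:,:,::-1])
E
```

```text
pics
{'time': 0.0, 'qpos': array([ 1.19969587e+00,  3.79405169e-01,  1.73477109e+00,  3.70070207e-05,
        1.02849523e+00, -3.33209155e-02]), 'dq': array([-0.00071334, -0.00091509, -0.00014366,  0.0006556 , -0.0005741 ,
       -0.00041518]), 'joint_torque': array([ 2.37569077e-05, -7.63739920e+01, -4.34377313e+01,  6.50877901e-02,
        4.23826114e-02, -1.14032157e-04]), 'tool_pos': array([231.84464712, 660.07732237, 213.29542715]), 'orientation': array([ 3.07891817,  1.56971703, -1.97126947]), 'ft_force': array([-0.78405736,  0.5328021 ,  0.04424097]), 'wrist_torque': array([ 0.01971104,  0.02842678, -0.04071261]), 'finger_gap': 91.2345945138555} 18.8
side {'vertical_fov': 51.87543159857355, 'cx': 319.5382459947099, 'cy': 237.94620149031223, 'R': array([[ 0.8900584 , -0.45584044,  0.00235081],
       [-0.34608107, -0.6790845 , -0.64735782],
       [ 0.29668827,  0.57537269, -0.76218261]]), 't': array([-511.21347894,  265.5926017 , 1093.71484621])}
top {'vertical_fov': 52.77211686490915, 'cx': 318.4883484246228, 'cy': 249.05637112512912, 'R': array([[ 0.01187508, -0.99984254, -0.01318618],
       [-0.99200438, -0.01012294, -0.12579678],
       [ 0.12564349,  0.0145746 , -0.99196839]]), 't': array([  -6.64699666,  594.86335367, 1129.43097226])}
wrist {'vertical_fov': 65.70646984690485, 'cx': 326.64096157256455, 'cy': 244.94684463441448, 'R': array([[ 3.31507530e-01,  9.43452127e-01, -9.17180134e-04],
       [ 9.09365428e-01, -3.19270985e-01,  2.66684375e-01],
       [ 2.51311112e-01, -8.92419305e-02, -9.63783483e-01]]), 't': array([-699.3043673 ,  -30.4115797 ,  391.47671996])}
```

View pics/side0.png

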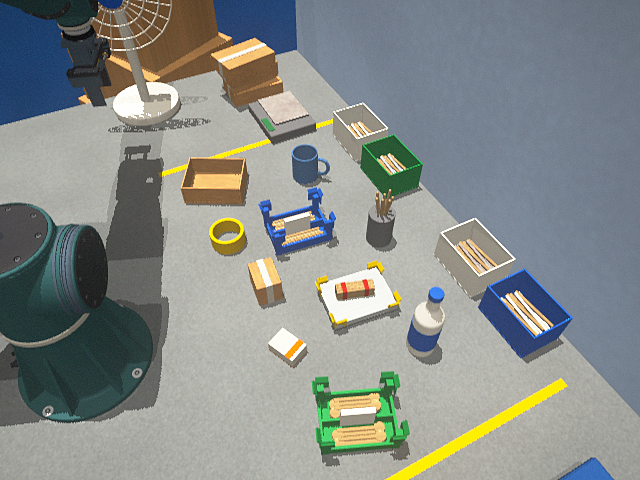

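View pics/top0.png

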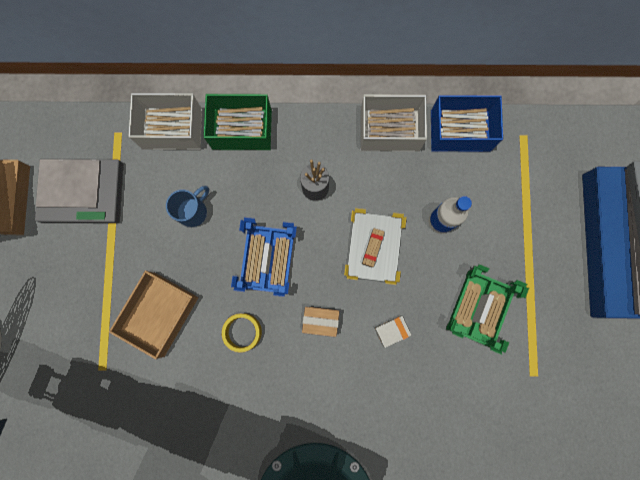

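View pics/wrist0.png

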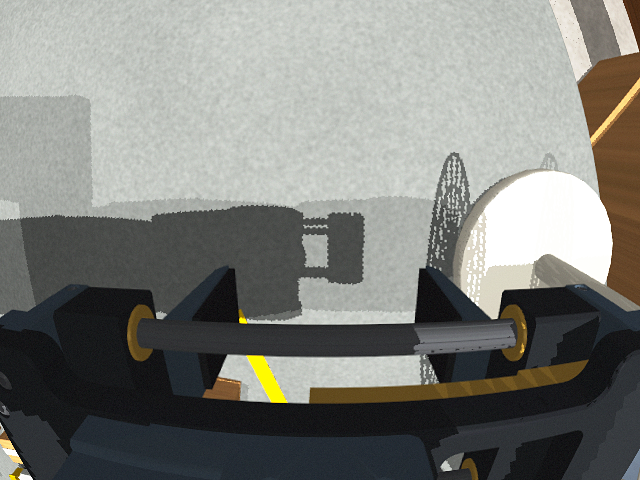

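Side view: base (358,294) with bundle (355,289), green tray (360,412), blue tray (298,220), carton (214,180). Top view: base (376,246), bundle (374,247), green (487,308), blue (265,257), carton (154,313). The wrist view shows only empty bench. I'll zoom in for corners.

Run:
```python
import cv2,numpy as np
T=cv2.imread('pics/top0.png');S=cv2.imread('pics/side0.png')
def crop(I,x,y,w,h,s):
    c=cv2.resize(I[y:y+h,x:x+w],None,fx=s,fy=s,interpolation=cv2.INTER_CUBIC)
    for k in range(0,w,10):
        cv2.putText(c,str(x+k),(k*s,8),0,.3,(0,0,255),1); cv2.line(c,(k*s,10),(k*s,14),(0,0,255))
    for k in range(0,h,10):
        cv2.putText(c,str(y+k),(0,k*s+4),0,.3,(0,0,255),1)
    return c
a=crop(T,335,200,80,95,6); cv2.imwrite('pics/c_base_top.png',a)
cv2.imwrite('pics/c_green_top.png',crop(T,440,255,100,100,6))
cv2.imwrite('pics/c_blue_top.png',crop(T,225,210,80,95,6))
cv2.imwrite('pics/c_base_side.png',crop(S,305,255,110,80,7))
cv2.imwrite('pics/c_green_side.png',crop(S,305,365,110,95,6))
cv2.imwrite('pics/c_blue_side.png',crop(S,250,180,95,80,7))
```

```text
(no output)
```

View pics/c_base_top.png

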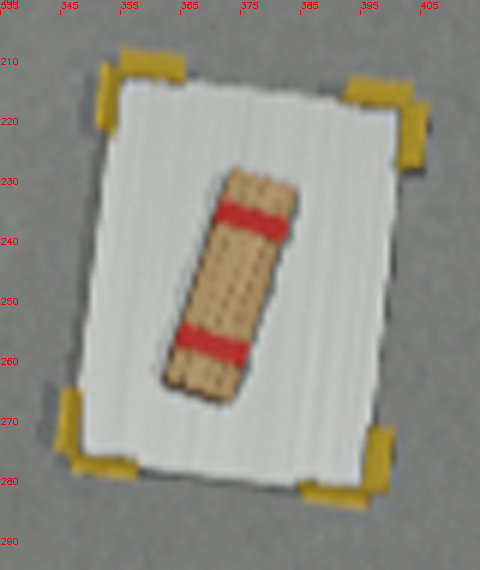

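View pics/c_green_top.png

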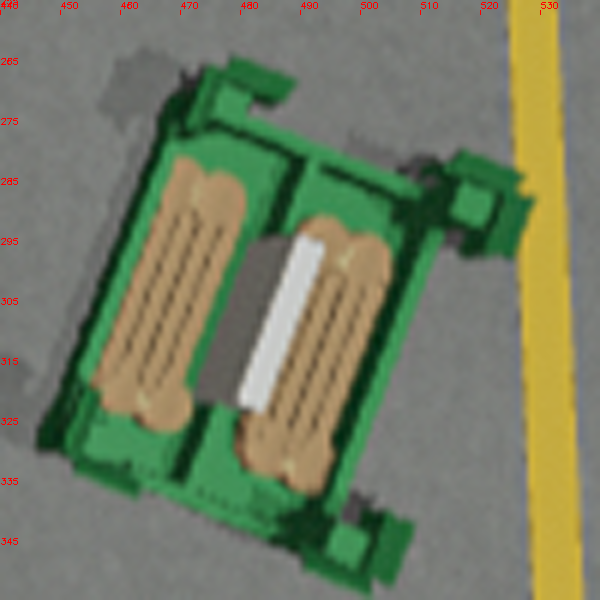

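View pics/c_blue_top.png

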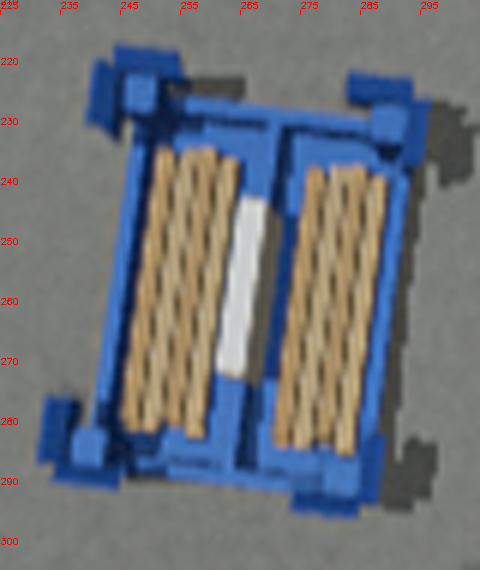

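View pics/c_base_side.png

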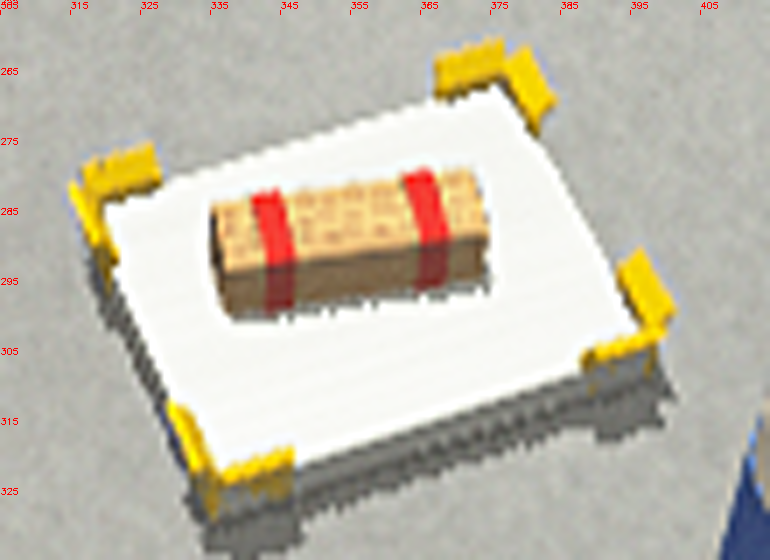

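View pics/c_green_side.png

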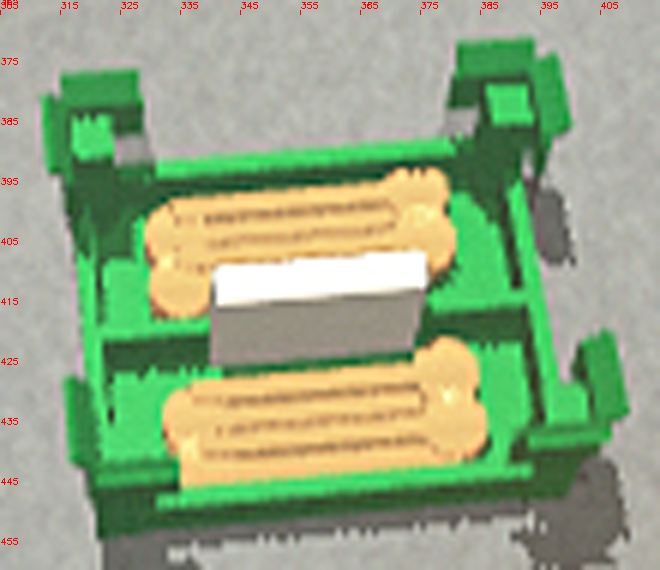

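View pics/c_blue_side.png

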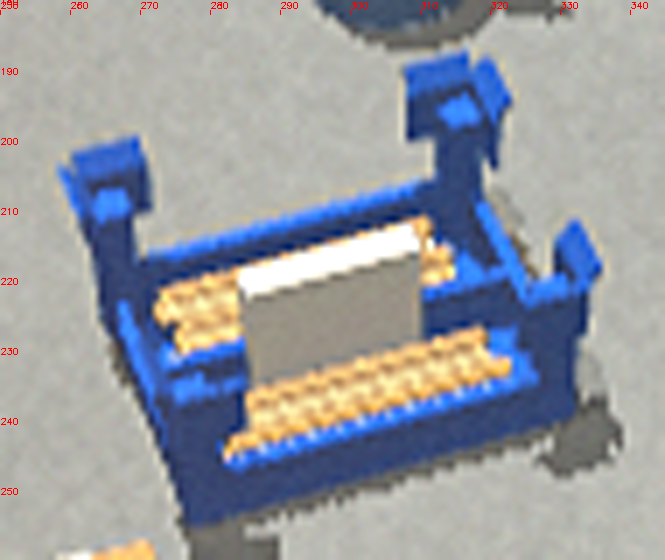

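```bash
cat > h.py <<'E'
from station import r
import numpy as np
from scipy.optimize import least_squares
CAL={n:r.get_calibration(n) for n in("top","side")}
def proj(c,X,fish=False):
    X=np.atleast_2d(X); p=X@np.asarray(c["R"]).T+c["t"]; f=240/np.tan(np.radians(c["vertical_fov"]/2))
    if fish:
        rho=np.hypot(p[:,0],p[:,1]); th=np.arctan2(rho,p[:,2]); q=p[:,:2]/rho[:,None]*th[:,None]
    else: q=p[:,:2]/p[:,2:]
    return q*f+[c["cx"],c["cy"]]
def W(pose,P):
    x,y,z,w=pose; c,s=np.cos(w),np.sin(w)
    return np.asarray(P,float)@np.array([[c,s,0],[-s,c,0],[0,0,1]])+[x,y,z]
def fit(obs,x0,cals=CAL,fixz=None):
    """obs: list (view, modelpt, pixel)"""
    def res(p):
        q=np.array(p) if fixz is None else np.array([p[0],p[1],fixz,p[2]])
        return np.concatenate([(proj(cals[v],W(q,[P]),v.startswith('wrist'))[0]-u) for v,P,u in obs])
    s=least_squares(res,x0,loss='soft_l1'); return s.x,res(s.x).reshape(-1,2)
E
cat > m.py <<'E'
from h import *
np.set_printoptions(precision=2,suppress=True)
def px(l,off,s): return [((u+.5)/s-.5+off[0],(v+.5)/s-.5+off[1]) for u,v in l]
def mk(view,pts,pix,off,s): return [(view,P,np.array(u)) for P,u in zip(pts,px(pix,off,s))]
def c4(a,b,z): return [(a,b,z),(a,-b,z),(-a,-b,z),(-a,b,z)]
h=c4(35,6,64)
base=mk('top',c4(77,57,30),[(120,82),(400,108),(362,487),(82,452)],(335,200),6)+mk('side',[(77,57,30),(-77,57,30)],[(497,85),(105,208)],(305,255),7)
green=mk('top',h,[(300,233),(325,243),(265,412),(238,402)],(440,255),6)+mk('side',h,[(427,252),(428,285),(217,305),(217,270)],(305,365),6)
q=lambda i,a=77,b=57:c4(a,b,70)[i]
blue=mk('top',h,[(242,197),(267,198),(243,376),(217,372)],(225,210),6)+mk('side',h,[(412,225),(420,250),(245,297),(238,272)],(250,180),7)
bun=mk('top',c4(45,14,30),[(230,168),(300,188),(235,403),(163,380)],(335,200),6)+mk('side',c4(45,14,30),[(470,170),(488,238),(225,272),(213,205)],(305,255),7)
for n,o in dict(base=base,green=green,blue=blue,bun=bun).items():
    x,e=fit(o,[700,0,0,-.1]); print(n,x,'\n',e.T)
cart=[('top',c4(82,65,60)[i],np.array(u,float)) for i,u in enumerate([(150,272),(199,299),(157,357),(112,322)])]
x,e=fit(cart,[550,300,-1],fixz=0);print('carton',x,e.T)
X,e=fit([('top',c4(65,82,60)[i],np.array(u,float)) for i,u in enumerate([(150,272),(199,299),(157,357),(112,322)])],[550,300,-.5],fixz=0);print('carton alt',X,e.T)
E
python3 m.py
```

```text
base [ 604.63 -136.79   -4.06   -0.1 ] 
 [[ 0.22 -0.15  0.16 -0.21  0.49 -1.29]
 [-0.47  0.35 -0.38  0.05 -0.3   0.48]]
green [ 483.3  -364.49 -198.02  137.75] 
 [[-33.24 -33.45 -34.93 -34.4   -4.03  -3.89   0.58   0.49]
 [ -6.81  -6.39 -11.82 -12.28  17.89  17.69  13.99  14.53]]
blue [571.6  126.24  -6.31  -0.11] 
 [[-0.43  0.39  0.31 -0.38  0.05  0.45  0.08 -0.34]
 [-0.04  0.41 -0.1  -0.06  0.14 -0.31 -0.11  0.26]]
bun [ 599.41 -130.53   22.24   -0.31] 
 [[ 0.36 -0.1  -0.52  0.18  0.08  0.32  0.05 -0.49]
 [-0.17  0.08 -0.06  0.12 -0.11 -0.19  0.29  0.06]]
carton [440.16 379.34  -0.59] [[ 4.05 -0.7  -0.48  0.04]
 [-4.63 -0.46  0.44  3.27]]
carton alt [435.32 378.6   -6.81] [[-8.31  0.92 12.58 -1.  ]
 [ 0.15  9.12 -0.25 -2.18]]
```

```bash
sed -i 's/\[700,0,0,-.1\]/[600,-100,0,-.3]/' m.py; python3 m.py | sed -n 4,6p
python3 - <<'E'
import cv2
T=cv2.imread('pics/top0.png');S=cv2.imread('pics/side0.png')
a=cv2.resize(T[265:365,105:205],None,fx=4,fy=4);b=cv2.resize(S[145:215,170:260],None,fx=4,fy=4)
a=cv2.copyMakeBorder(a,0,0,0,0,0);
import numpy as np
o=np.zeros((400,760,3),np.uint8);o[:400,:400]=a;o[:280,400:760]=b
cv2.imwrite('pics/cart.png',o)
E
```

```text
green [ 457.77 -392.61   -6.22    5.9 ] 
 [[-0.26  0.44  0.12 -0.27 -0.2   0.67  0.03 -0.72]
 [-0.16  0.14  0.05 -0.28 -0.33  0.22  0.22 -0.06]]
```

View pics/cart.png

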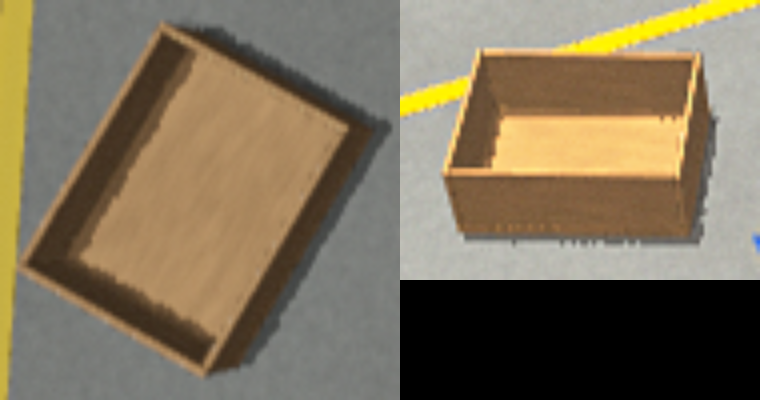

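```bash
cat >> h.py <<'E'
from scipy.spatial.transform import Rotation as Ro
def plan(x,y,z,objyaw,steps=None):
    s=r.read_state(); M=Ro.from_euler('xyz',s["orientation"]).as_matrix(); p=s["tool_pos"]
    d=M.T@(np.array([x,y,z])-p)
    zt=M[:,2]; ang=np.arctan2(zt[1],zt[0]); want=objyaw+np.pi/2
    dw=(want-ang+np.pi/2)%np.pi-np.pi/2   # world yaw change
    tw=dw*np.sign(M[2,0])                 # tool x down -> negative
    print('t',round(s["time"],2),'p',p.round(1),'jaw',round(ang,3),'tilt',np.degrees(np.arccos(-M[2,0])).round(2),'q6',s["qpos"][5].round(2),'gap',round(s["finger_gap"],1),'F',s["ft_force"].round(1))
    print('world d',(np.array([x,y,z])-p).round(1),'tool d',d.round(1),'twist',round(tw,3),'alt',round(tw-np.sign(tw)*np.pi,3))
E
python3 - <<'E'
from h import *
def c4(a,b,z): return [(a,b,z),(a,-b,z),(-a,-b,z),(-a,b,z)]
for v,l in dict(top=[(145.5,271.2),(193,297),(156.3,358.8),(110.5,331.2)],).items():
    x,e=fit([(v,c4(82.5,65,60)[i],np.array(u)) for i,u in enumerate(l)],[440,380,-.5],fixz=0);print(x,e.T.round(1))
plan(599,-130,250,-.31)
E
```

```text
[434.75328785 388.53445566  -0.49421757] [[ 0.5  0.1  0.2 -1.4]
 [-1.3 -0.3  0.7  0.6]]
t 0.15 p [231.9 660.2 213.5] jaw 1.233 tilt 0.05 q6 -0.03 gap 91.2 F [-0.5  1.2 -0.4]
world d [ 367.1 -790.2   36.5] tool d [ -36.1 -608.2 -623.9] twist -0.028 alt 3.114
```

{"name": "apply_moves", "arguments": {
  "hand": [91,91,91,91,91],
  "dp": [
    [-8,-42,-43],
    [-8,-42,-43],
    [-8,-42,-43],
    [-5,-42,-43],
    [-5,-42,-43]
  ],
  "twist": [0,0,0,0,0]
}}

```text
time: 0.78
tool_pos: [360.2, 382.4, 247.0]
orientation: [3.112, 1.569, -1.933]
ft_force: [0.6, 0.2, 1.4]
finger_gap: 90.7
```

{"name": "apply_moves", "arguments": {
  "hand": [91,91,91,91,91],
  "dp": [
    [0,-42,-43],
    [0,-42,-43],
    [0,-42,-43],
    [0,-42,-43],
    [0,-42,-43]
  ],
  "twist": [0,0,0,0,0]
}}

```text
time: 1.4
tool_pos: [491.1, 101.4, 248.5]
orientation: [-1.593, 1.569, -0.354]
ft_force: [0.0, 0.0, 0.6]
finger_gap: 91.0
```

Run:
```python
from h import *
plan(599,-130,250,-.31)
```

```text
t 1.4 p [491.1 101.4 248.5] jaw 1.239 tilt 0.11 q6 -1.08 gap 91.0 F [0.  0.  0.6]
world d [ 107.9 -231.4    1.5] tool d [  -1.2 -177.3 -183.6] twist -0.022 alt 3.12
```

{"name": "apply_moves", "arguments": {
  "hand": [91,91,91,91,91],
  "dp": [
    [0,-42,-43],
    [0,-42,-43],
    [0,-42,-43],
    [0,-42,-43],
    [0,-10,-12]
  ],
  "twist": [-0.02,0,0,0,0]
}}

```text
time: 2.02
tool_pos: [605.9, -140.1, 248.7]
orientation: [-1.485, 1.568, -0.229]
ft_force: [-0.3, 0.1, -0.2]
finger_gap: 90.6
```

```bash
cat >> h.py <<'E'
import cv2,json
def snap(name):
    c=r.get_calibration("wrist"); I=r.camera("wrist")
    cv2.imwrite(f"pics/{name}.png",I[:,:,::-1])
    json.dump({k:(np.asarray(v).tolist()) for k,v in c.items()},open(f"pics/{name}.json","w"))
def loadcal(name): return json.load(open(f"pics/{name}.json"))
E
python3 - <<'E'
from h import *
plan(599,-130,250,-.31)
snap("w1")
E
```

```text
t 2.02 p [ 605.9 -140.1  248.7] jaw 1.256 tilt 0.15 q6 -1.52 gap 90.6 F [-0.3  0.1 -0.2]
world d [-6.9 10.1  1.3] tool d [-1.3  9.7  7.5] twist -0.004 alt 3.137
```

View pics/w1.png

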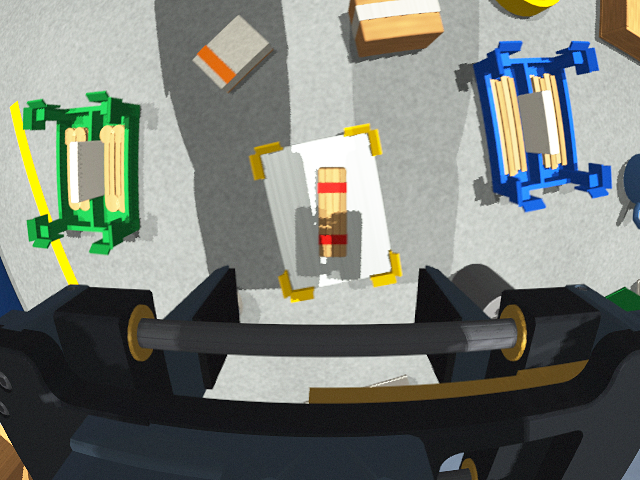

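Wrist view: base plate centred near (325,212), bundle (332,212), green handle (85,170), blue handle (540,122). I'll zoom for corner picks.

Run:
```python
import cv2
I=cv2.imread('pics/w1.png')
def crop(n,x,y,w,h,s): cv2.imwrite(n,cv2.resize(I[y:y+h,x:x+w],None,fx=s,fy=s,interpolation=cv2.INTER_CUBIC))
crop('pics/w1base.png',240,115,170,195,3)
crop('pics/w1green.png',15,85,135,170,4)
crop('pics/w1blue.png',470,30,150,185,3)
```

```text
(no output)
```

View pics/w1base.png

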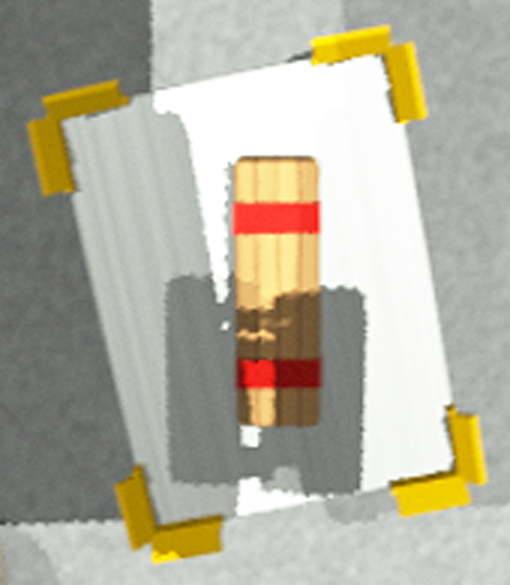

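View pics/w1green.png

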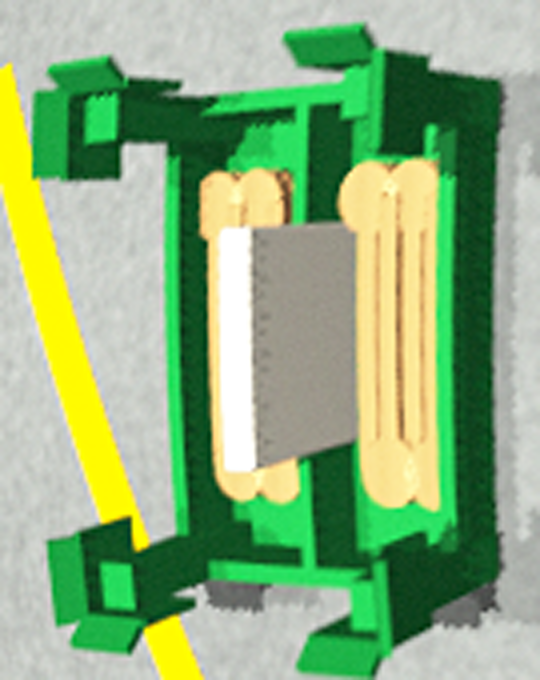

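View pics/w1blue.png

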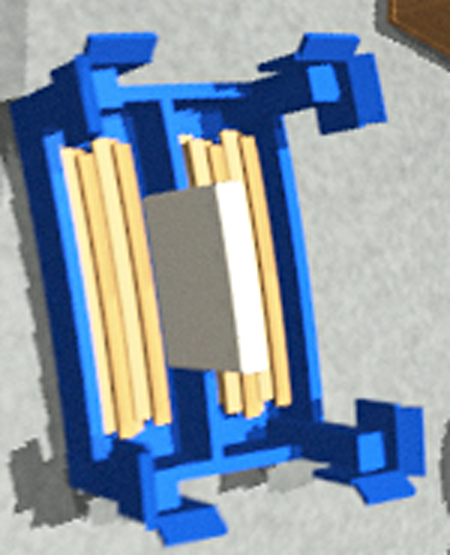

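```bash
cat > m2.py <<'E'
import io,contextlib
with contextlib.redirect_stdout(io.StringIO()):
    from m import *
C=dict(CAL); C['wrist1']=loadcal('w1')
B=c4(77,57,30); Bu=c4(45,14,30)
o=lambda L:[L[2],L[3],L[0],L[1]] # order: --, -+, ++, +-
def ord_(L): return [L[2],L[3],L[0],L[1]]
wb=mk('wrist1',ord_(B),[(65,118),(385,52),(455,475),(152,525)],(240,115),3)
wu=mk('wrist1',ord_(Bu),[(237,157),(318,157),(320,425),(237,425)],(240,115),3)
wg=mk('wrist1',ord_(h),[(220,228),(250,228),(255,468),(226,470)],(15,85),4)
wl=mk('wrist1',ord_(h),[(216,184),(238,181),(268,371),(243,373)],(470,30),3)
for n,a,w,z in(('base',base,wb,0),('bun',bun,wu,30),('green',green,wg,0),('blue',blue,wl,0)):
    t=[k for k in a if k[0]=='top']; s=[k for k in a if k[0]=='side']
    x0=[500,-100,0,-.3]
    for nm,ob in(('w',w),('t+w',t+w),('s+w',s+w),('all',a+w)):
        x,e=fit(ob,x0,C); print(n,nm,x,'rms',np.sqrt((e**2).mean()))
    for nm,ob in(('w',w),('t',t),('s',s)):
        x,e=fit(ob,[500,-100,-.3],C,fixz=z); print('  fixz',nm,x)
E
python3 m2.py
```

```text
base w [ 605.36 -138.48    3.88    6.15] rms 0.6265896233714011
base t+w [ 605.11 -138.1     3.03    6.16] rms 0.9142173313779604
base s+w [ 605.56 -138.65    1.3    -0.13] rms 0.9739689070144179
base all [ 605.28 -138.12    0.26   -0.12] rms 1.0159502952288655
  fixz w [ 606.04 -138.7     6.15]
  fixz t [ 603.83 -136.36  -31.52]
  fixz s [ 604.14 -139.37   -0.1 ]
bun w [ 600.33 -132.39   29.19   -0.31] rms 0.5053795368282746
bun t+w [ 600.21 -132.06   28.49   -0.31] rms 0.7270254551120284
bun s+w [ 600.55 -132.48   25.35   -0.31] rms 0.6970944379027326
bun all [ 600.38 -132.13   24.59   -0.31] rms 0.7358056338430746
  fixz w [ 600.19 -132.36   -0.31]
  fixz t [ 598.37 -129.81   -0.3 ]
  fixz s [ 596.38 -134.96   -0.31]
green w [ 457.87 -397.3    -6.04   68.73] rms 0.23081934298309892
green t+w [ 452.01 -464.02 -113.82   49.9 ] rms 10.161359927299939
green s+w [ 458.24 -394.37   -2.51 -119.77] rms 0.5508560384233426
green all [ 458.13 -393.86   -2.49   -0.38] rms 0.6737708357931066
  fixz w [ 459.16 -392.7    68.73]
  fixz t [ 457.58 -390.54 -119.75]
  fixz s [ 456.36 -394.52 -214.01]
blue w [573.63 125.49  -4.37 -37.8 ] rms 0.3701841581764691
blue t+w [573.37 126.03  -5.13   6.18] rms 0.536312295469917
blue s+w [573.96 129.22  -9.81  25.03] rms 0.4785698149686657
blue all [573.24 126.74  -6.47 -12.67] rms 0.5514021935637176
  fixz w [573.18 122.57 -25.23]
  fixz t [571.03 125.38   6.17]
  fixz s [569.14 120.94  18.73]
```

Run:
```python
from h import *
plan(600,-132,38,-.31)
```

```text
t 2.08 p [ 605.9 -140.2  248.7] jaw 1.257 tilt 0.14 q6 -1.52 gap 91.2 F [-0.6 -0.1 -0.4]
world d [  -5.9    8.2 -210.7] tool d [210.6   8.7   5.9] twist -0.004 alt 3.137
```

{"name": "apply_moves", "arguments": {
  "hand": [75,75,75,75,75],
  "dp": [
    [50,8,6],
    [55,0,0],
    [50,0,0],
    [30,0,0],
    [15,0,0]
  ],
  "twist": [0,0,0,0,0]
}}

```text
time: 2.7
tool_pos: [599.8, -127.7, 45.1]
orientation: [-1.395, 1.566, -0.137]
ft_force: [-0.1, 0.1, 1.1]
finger_gap: 75.2
```

Run:
```python
from h import *
plan(600,-132,38,-.31)
```

```text
t 2.7 p [ 599.8 -127.7   45.1] jaw 1.259 tilt 0.28 q6 -1.51 gap 75.2 F [-0.1  0.1  1.1]
world d [ 0.2 -4.3 -7.1] tool d [ 7.1 -1.5 -4. ] twist -0.002 alt 3.139
```

{"name": "apply_moves", "arguments": {
  "hand": [75,20,20,20,20],
  "dp": [
    [7,-1,-4],
    [0,0,0],
    [0,0,0],
    [0,0,0],
    [0,0,0]
  ],
  "twist": [0,0,0,0,0]
}}

```text
time: 3.32
tool_pos: [601.1, -131.6, 40.9]
orientation: [-1.435, 1.562, -0.176]
ft_force: [-0.4, -0.2, 0.0]
finger_gap: 38.1
```

Run:
```python
from h import *
plan(435,388,200,-.494)
```

```text
t 3.33 p [ 601.1 -131.6   40.9] jaw 1.259 tilt 0.48 q6 -1.51 gap 38.1 F [-0.4 -0.2  0. ]
world d [-166.1  519.6  159.1] tool d [-161.2  316.   443.9] twist 0.182 alt -2.959
```

{"name": "apply_moves", "arguments": {
  "hand": [20,20,20],
  "dp": [
    [0,0,0],
    [0,0,0],
    [0,0,0]
  ],
  "twist": [0,0,0]
}}

```text
time: 3.7
tool_pos: [601.3, -131.7, 41.2]
orientation: [-1.437, 1.562, -0.178]
ft_force: [-0.0, 0.3, 0.1]
finger_gap: 27.9
```

{"name": "apply_moves", "arguments": {
  "hand": [20,20,20,20],
  "dp": [
    [-20,0,0],
    [-45,0,0],
    [-55,0,0],
    [-55,0,0]
  ],
  "twist": [0,0,0,0]
}}

```text
time: 4.2
tool_pos: [597.5, -130.9, 220.9]
orientation: [-1.256, 1.568, 0.003]
ft_force: [0.7, 0.5, -0.6]
finger_gap: 27.6
```

Run:
```python
from h import *
plan(435,388,200,-.494)
snap("w2")
```

```text
t 4.2 p [ 597.5 -130.9  220.9] jaw 1.259 tilt 0.15 q6 -1.51 gap 27.6 F [ 0.7  0.5 -0.6]
world d [-162.5  518.9  -20.9] tool d [ 20.4 313.9 444. ] twist 0.182 alt -2.959
```

View pics/w2.png

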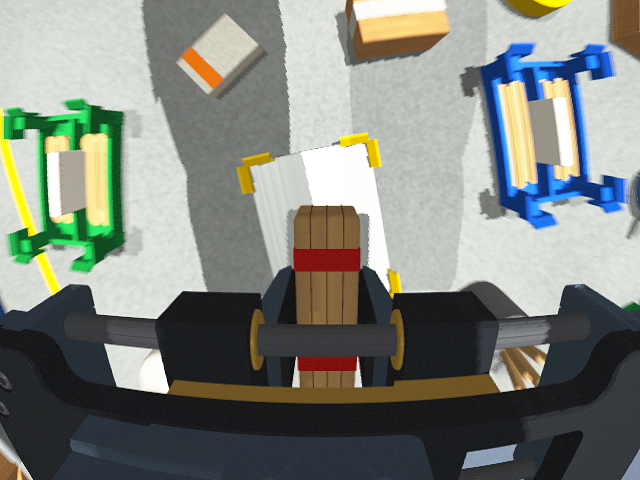

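The bundle is held at (328,300) between the fingers, and the base is clear. Moving to the carton.

{"name": "apply_moves", "arguments": {
  "hand": [20,20,20,20,20],
  "dp": [
    [0,30,42],
    [0,35,48],
    [0,35,48],
    [0,35,48],
    [0,35,48]
  ],
  "twist": [0,0,0,0,0]
}}

```text
time: 4.88
tool_pos: [511.2, 147.5, 235.5]
orientation: [-1.375, 1.547, -0.122]
ft_force: [1.0, 0.0, -0.2]
finger_gap: 28.1
```

{"name": "apply_moves", "arguments": {
  "hand": [20,20,20,20,20],
  "dp": [
    [5,35,48],
    [5,35,48],
    [5,30,42],
    [5,20,30],
    [0,10,15]
  ],
  "twist": [0.05,0.05,0.05,0.03,0]
}}

```text
time: 5.5
tool_pos: [458.4, 375.1, 219.3]
orientation: [-1.059, 1.541, 0.012]
ft_force: [0.3, -0.3, -0.3]
finger_gap: 27.9
```

Run:
```python
from h import *
plan(435,388,22,-.494)
snap("w3")
```

```text
t 5.5 p [458.4 375.1 219.3] jaw 1.071 tilt 1.71 q6 -0.4 gap 27.9 F [ 0.3 -0.3 -0.3]
world d [ -23.4   12.9 -197.3] tool d [196.6  31.8  -2.8] twist -0.006 alt 3.136
```

View pics/w3.png

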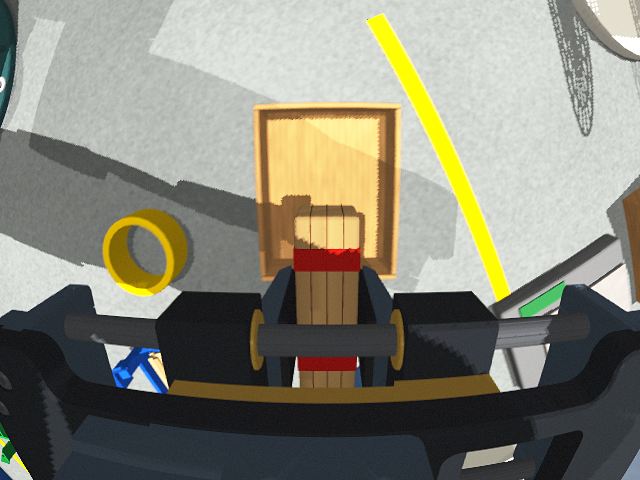

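{"name": "apply_moves", "arguments": {
  "hand": [20,20,20,20,20],
  "dp": [
    [20,30,-3],
    [40,2,0],
    [50,0,0],
    [45,0,0],
    [20,0,0]
  ],
  "twist": [0,0,0,0,0]
}}

```text
time: 6.18
tool_pos: [438.2, 388.5, 45.4]
orientation: [-0.913, 1.533, 0.16]
ft_force: [0.6, -0.5, 0.6]
finger_gap: 27.8
```

Run:
```python
from h import *
plan(435,388,19,-.494)
```

```text
t 6.17 p [438.2 388.5  45.4] jaw 1.073 tilt 2.16 q6 -0.35 gap 27.8 F [ 0.6 -0.5  0.6]
world d [ -3.2  -0.5 -26.4] tool d [26.3  3.4 -2.6] twist -0.004 alt 3.138
```

{"name": "apply_moves", "arguments": {
  "hand": [20,20,20,45,45],
  "dp": [
    [15,3,-2],
    [9,0,0],
    [0,0,0],
    [0,0,0],
    [0,0,0]
  ],
  "twist": [0,0,0,0,0]
}}

```text
time: 6.8
tool_pos: [437.6, 389.0, 23.5]
orientation: [-0.867, 1.53, 0.205]
ft_force: [0.2, -0.6, 0.0]
finger_gap: 43.8
```

{"name": "apply_moves", "arguments": {
  "hand": [45,45,60,91,91],
  "dp": [
    [0,0,0],
    [-30,0,0],
    [-50,0,0],
    [-50,0,0],
    [-50,0,0]
  ],
  "twist": [0,0,0,0,0]
}}

```text
time: 7.42
tool_pos: [428.8, 386.4, 206.1]
orientation: [-0.933, 1.534, 0.14]
ft_force: [-0.5, 0.1, -0.6]
finger_gap: 72.2
```

Run:
```python
from h import *
plan(459,-393,200,-.383)
snap("w4")
```

```text
t 7.42 p [428.8 386.4 206.1] jaw 1.073 tilt 2.1 q6 -0.36 gap 72.2 F [-0.5  0.1 -0.6]
world d [  30.2 -779.4   -6.1] tool d [   3.2 -398.8 -670.3] twist -0.115 alt 3.027
```

View pics/w4.png

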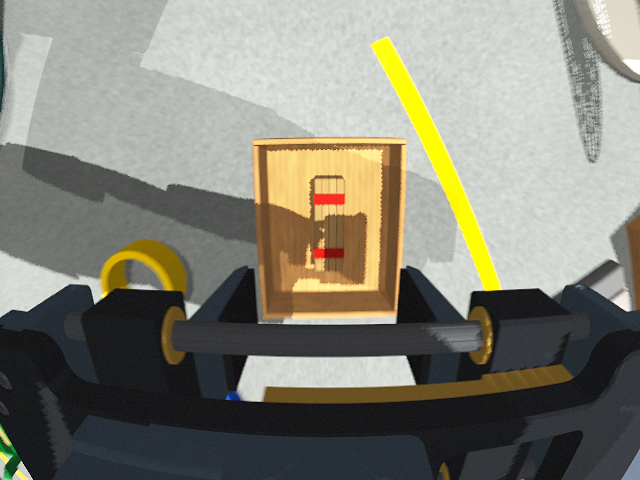

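The bundle lies at (328,225) in the carton. Next I go above the base to refine its pose, and check whether the tilt reverts.

{"name": "apply_moves", "arguments": {
  "hand": [91,91,91,91,91],
  "dp": [
    [-10,-30,-42],
    [-10,-33,-47],
    [-10,-33,-47],
    [-10,-33,-47],
    [-10,-33,-47]
  ],
  "twist": [0,0,0,0,0]
}}

```text
time: 8.1
tool_pos: [462.7, 104.4, 265.1]
orientation: [-0.803, 1.52, 0.276]
ft_force: [1.5, 0.1, -0.3]
finger_gap: 91.0
```

Run:
```python
from h import *
plan(605,-138,250,-.115)
```

```text
t 8.1 p [462.7 104.4 265.1] jaw 1.08 tilt 2.9 q6 -0.91 gap 91.0 F [ 1.5  0.1 -0.3]
world d [ 142.3 -242.4  -15.1] tool d [  18.7 -239.3 -147.1] twist -0.376 alt 2.766
```

Run:
```python
from h import *
H=[((231,660),3.079,1.5697,-1.971),((360,382),3.112,1.569,-1.933),((491,101),-1.593,1.569,-.354),((606,-140),-1.485,1.568,-.229),((600,-128,45),-1.395,1.566,-.137),((601,-132,41),-1.435,1.562,-.176),((597,-131,221),-1.256,1.568,.003),((511,147),-1.375,1.547,-.122),((458,375),-1.059,1.541,.012),((438,388,45),-.913,1.533,.16),((437,389,23),-.867,1.53,.205),((429,386,206),-.933,1.534,.14),((463,104),-.803,1.52,.276)]
for p,*o in H:
    x=Ro.from_euler('xyz',o).as_matrix()[:,0]; a=np.arctan2(p[1],p[0]); 
    rad=x[0]*np.cos(a)+x[1]*np.sin(a); tan=-x[0]*np.sin(a)+x[1]*np.cos(a)
    print(p,'world tilt deg',np.degrees(x[:2]).round(2),'radial/tang',np.degrees([rad,tan]).round(2))
```

```text
(231, 660) world tilt deg [-0.02 -0.06] radial/tang [-0.06  0.  ]
(360, 382) world tilt deg [-0.04 -0.1 ] radial/tang [-0.1  -0.04]
(491, 101) world tilt deg [ 0.1  -0.04] radial/tang [ 0.09 -0.05]
(606, -140) world tilt deg [ 0.16 -0.04] radial/tang [ 0.16 -0.  ]
(600, -128, 45) world tilt deg [ 0.27 -0.04] radial/tang [0.27 0.02]
(601, -132, 41) world tilt deg [ 0.5  -0.09] radial/tang [0.5  0.02]
(597, -131, 221) world tilt deg [0.16 0.  ] radial/tang [0.16 0.03]
(511, 147) world tilt deg [ 1.35 -0.17] radial/tang [ 1.25 -0.53]
(458, 375) world tilt deg [1.71 0.02] radial/tang [ 1.33 -1.07]
(438, 388, 45) world tilt deg [2.14 0.34] radial/tang [ 1.83 -1.16]
(437, 389, 23) world tilt deg [2.29 0.48] radial/tang [ 2.03 -1.17]
(429, 386, 206) world tilt deg [2.09 0.29] radial/tang [ 1.75 -1.18]
(463, 104) world tilt deg [2.8  0.79] radial/tang [2.9  0.16]
```

{"name": "apply_moves", "arguments": {
  "hand": [91,91,91,91,91],
  "dp": [
    [4,-50,-30],
    [4,-50,-30],
    [4,-50,-30],
    [4,-50,-30],
    [0,-30,-25]
  ],
  "twist": [0,0,0,0,0]
}}

```text
time: 8.72
tool_pos: [600.8, -142.0, 254.6]
orientation: [-0.834, 1.514, 0.244]
ft_force: [0.2, 1.2, 0.5]
finger_gap: 90.9
```

```bash
cat >> h.py <<'E'
def tilt():
    s=r.read_state(); x=Ro.from_euler('xyz',s["orientation"]).as_matrix()[:,0]; a=np.arctan2(*s["tool_pos"][1::-1])
    print('tilt world',np.degrees(x[:2]).round(2),'rad/tan',np.degrees([x[0]*np.cos(a)+x[1]*np.sin(a),-x[0]*np.sin(a)+x[1]*np.cos(a)]).round(2),'q',s['qpos'].round(3))
E
python3 - <<'E'
from h import *
plan(605,-138,250,-.115)
tilt()
E
```

```text
t 8.72 p [ 600.8 -142.   254.6] jaw 1.078 tilt 3.23 q6 -1.38 gap 90.9 F [0.2 1.2 0.5]
world d [ 4.2  4.  -4.6] tool d [ 4.8 -1.6  5.3] twist -0.378 alt 2.764
tilt world [3.13 0.78] rad/tan [2.87 1.48] q [-0.282  0.183  1.909  0.034  1.001 -1.377]
```

Run:
```python
from h import *
snap("w5")
import cv2
I=cv2.imread('pics/w5.png'); cv2.imwrite('pics/w5b.png',cv2.resize(I[90:310,210:430],None,fx=2.7,fy=2.7,interpolation=cv2.INTER_CUBIC))
tilt()
```

```text
tilt world [3.19 0.71] rad/tan [2.94 1.44] q [-0.286  0.186  1.906  0.033  1.001 -1.38 ]
```

View pics/w5b.png

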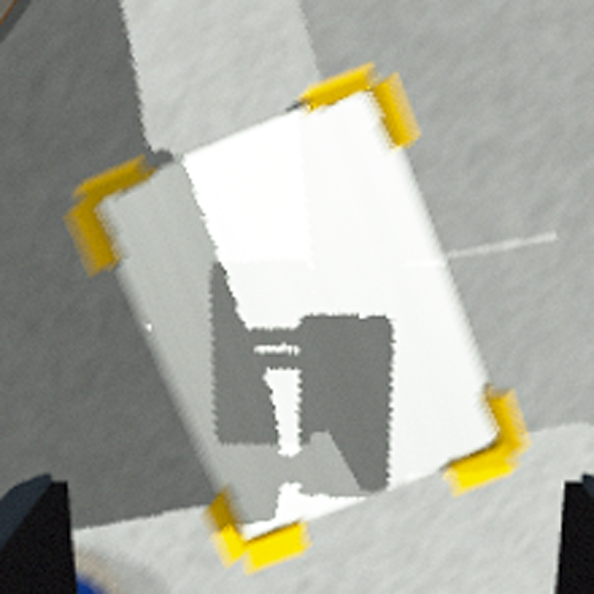

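{"name": "apply_moves", "arguments": {
  "hand": [91,91,91],
  "dp": [
    [-60,0,0],
    [-60,0,0],
    [0,0,0]
  ],
  "twist": [0,0,0]
}}

```text
time: 9.15
tool_pos: [595.1, -148.3, 376.9]
orientation: [-0.843, 1.515, 0.231]
ft_force: [-0.2, 0.5, -0.7]
finger_gap: 91.2
```

Run:
```python
from h import *
tilt()
```

```text
tilt world [3.1  0.73] rad/tan [2.83 1.46] q [-0.294  0.067  1.812  0.03   1.215 -1.378]
```

{"name": "apply_moves", "arguments": {
  "hand": [91,91,91],
  "dp": [
    [0,-58,15],
    [0,-58,15],
    [0,0,0]
  ],
  "twist": [0,0,0]
}}

```text
time: 9.52
tool_pos: [713.1, -177.3, 380.6]
orientation: [-0.833, 1.516, 0.242]
ft_force: [-1.4, -0.6, -0.5]
finger_gap: 91.1
```

Run:
```python
from h import *
tilt()
```

```text
tilt world [3.03 0.75] rad/tan [2.76 1.46] q [-0.285  0.276  1.562  0.029  1.257 -1.368]
```

{"name": "apply_moves", "arguments": {
  "hand": [91,91,91],
  "dp": [
    [0,58,-15],
    [0,58,-15],
    [0,0,0]
  ],
  "twist": [0,0,0]
}}

```text
time: 9.9
tool_pos: [591.6, -146.5, 369.8]
orientation: [-0.776, 1.521, 0.298]
ft_force: [1.3, 0.0, 0.6]
finger_gap: 91.0
```

Run:
```python
from h import *
tilt();plan(605,-138,250,-.115)
```

```text
tilt world [2.72 0.84] rad/tan [2.44 1.47] q [-0.293  0.068  1.823  0.03   1.209 -1.378]
t 9.9 p [ 591.6 -146.5  369.8] jaw 1.075 tilt 2.85 q6 -1.38 gap 91.0 F [1.3 0.  0.6]
world d [  13.4    8.5 -119.8] tool d [120.4  -3.5   9.6] twist -0.38 alt 2.761
```

{"name": "apply_moves", "arguments": {
  "hand": [91,91,91,91,91],
  "dp": [
    [60,0,0],
    [60,0,0],
    [0,0,-50],
    [0,0,-50],
    [0,0,-50]
  ],
  "twist": [0,0,0,0,0]
}}

```text
time: 10.52
tool_pos: [525.7, -276.8, 239.8]
orientation: [-0.789, 1.518, 0.291]
ft_force: [1.3, -0.3, 0.7]
finger_gap: 91.1
```

Run:
```python
from h import *
tilt();plan(459,-393,250,-.383)
```

```text
tilt world [2.88 0.86] rad/tan [2.14 2.11] q [-0.541  0.168  1.957  0.047  0.982 -1.647]
t 10.53 p [ 525.7 -276.8  239.8] jaw 1.081 tilt 3.01 q6 -1.65 gap 91.1 F [ 1.3 -0.3  0.7]
world d [ -66.7 -116.2   10.2] tool d [ -15.3    3.6 -133.4] twist -0.107 alt 3.035
```

{"name": "apply_moves", "arguments": {
  "hand": [91,91,91,91,91],
  "dp": [
    [-25,13,53],
    [-25,13,53],
    [-25,13,53],
    [-25,13,53],
    [-25,13,53]
  ],
  "twist": [0,0,0,0,0]
}}

```text
time: 11.15
tool_pos: [587.0, -16.4, 372.0]
orientation: [-0.749, 1.521, 0.315]
ft_force: [0.1, -1.2, -0.0]
finger_gap: 90.9
```

Run:
```python
from h import *
tilt();plan(620,180,380,-.4)
```

```text
tilt world [2.71 0.88] rad/tan [2.68 0.96] q [-0.076  0.025  1.864  0.02   1.207 -1.147]
t 11.15 p [587.  -16.4 372. ] jaw 1.065 tilt 2.85 q6 -1.15 gap 90.9 F [ 0.1 -1.2 -0. ]
world d [ 33.  196.4   8. ] tool d [ -3.4  66.3 187.9] twist -0.106 alt 3.036
```

{"name": "apply_moves", "arguments": {
  "hand": [91,91,91,91,91],
  "dp": [
    [0,13,53],
    [0,13,53],
    [0,13,53],
    [0,0,0],
    [0,0,0]
  ],
  "twist": [0,0,0,0,0]
}}

```text
time: 11.78
tool_pos: [632.0, 150.6, 377.7]
orientation: [-0.772, 1.517, 0.296]
ft_force: [-0.5, 0.5, -0.5]
finger_gap: 90.9
```

Run:
```python
from h import *
tilt();plan(620,180,380,-.4)
```

```text
tilt world [2.95 0.9 ] rad/tan [3.08 0.19] q [ 0.196  0.128  1.743  0.006  1.217 -0.875]
t 11.78 p [632.  150.6 377.7] jaw 1.069 tilt 3.08 q6 -0.87 gap 90.9 F [-0.5  0.5 -0.5]
world d [-12.   29.4   2.3] tool d [-2.4 24.6 20.1] twist -0.101 alt 3.04
```

{"name": "apply_moves", "arguments": {
  "hand": [91,91,91],
  "dp": [
    [0,44,-40],
    [0,44,-40],
    [0,0,0]
  ],
  "twist": [0,0,0]
}}

```text
time: 12.15
tool_pos: [513.0, 119.4, 369.3]
orientation: [-0.774, 1.519, 0.291]
ft_force: [0.9, 0.1, 0.3]
finger_gap: 91.5
```

Run:
```python
from h import *
tilt()
```

```text
tilt world [2.85 0.86] rad/tan [2.97 0.19] q [ 0.182 -0.087  1.978  0.006  1.199 -0.886]
```

{"name": "apply_moves", "arguments": {
  "hand": [91,91,91,91,91],
  "dp": [
    [0,-12,11],
    [0,-12,11],
    [0,-12,11],
    [0,-12,11],
    [0,0,0]
  ],
  "twist": [0,0,0,0,0]
}}

```text
time: 12.78
tool_pos: [584.3, 134.9, 372.7]
orientation: [-0.778, 1.518, 0.286]
ft_force: [-0.5, 0.1, -0.5]
finger_gap: 91.0
```

Run:
```python
from h import *
tilt()
```

```text
tilt world [2.9  0.85] rad/tan [3.02 0.18] q [ 0.186  0.044  1.844  0.006  1.202 -0.88 ]
```

{"name": "apply_moves", "arguments": {
  "hand": [91,91,91,91,91],
  "dp": [
    [0,30,-25],
    [0,35,-29],
    [0,35,-29],
    [0,20,-17],
    [0,10,-8]
  ],
  "twist": [0,0,0,0,0]
}}

```text
time: 13.4
tool_pos: [414.0, 103.1, 362.1]
orientation: [-0.773, 1.52, 0.291]
ft_force: [0.6, 0.9, 0.3]
finger_gap: 90.9
```

Run:
```python
from h import *
tilt()
```

```text
tilt world [2.77 0.83] rad/tan [2.88 0.13] q [ 0.186 -0.281  2.15   0.006  1.223 -0.88 ]
```

{"name": "apply_moves", "arguments": {
  "hand": [91,91,91,91],
  "dp": [
    [0,20,-17],
    [0,20,-17],
    [0,20,-17],
    [0,20,-17]
  ],
  "twist": [0,0,0,0]
}}

```text
time: 13.9
tool_pos: [309.7, 82.4, 357.1]
orientation: [-0.773, 1.52, 0.291]
ft_force: [-0.6, -0.5, -0.3]
finger_gap: 91.0
```

Run:
```python
from h import *
tilt()
```

```text
tilt world [2.76 0.83] rad/tan [2.88 0.09] q [ 0.183 -0.523  2.309  0.006  1.305 -0.883]
```

{"name": "apply_moves", "arguments": {
  "hand": [91,91,91,91],
  "dp": [
    [15,16,-13],
    [15,16,-13],
    [15,16,-13],
    [15,16,-13]
  ],
  "twist": [0,0,0,0]
}}

```text
time: 14.4
tool_pos: [230.7, 68.8, 293.0]
orientation: [-0.778, 1.518, 0.287]
ft_force: [-0.3, 0.6, 0.1]
finger_gap: 91.1
```

Run:
```python
from h import *
tilt()
cv2.imwrite('pics/side3.png',r.camera('side')[:,:,::-1])
```

```text
tilt world [2.92 0.86] rad/tan [ 3.05 -0.01] q [ 0.187 -0.695  2.499  0.006  1.285 -0.879]
```

View pics/side3.png

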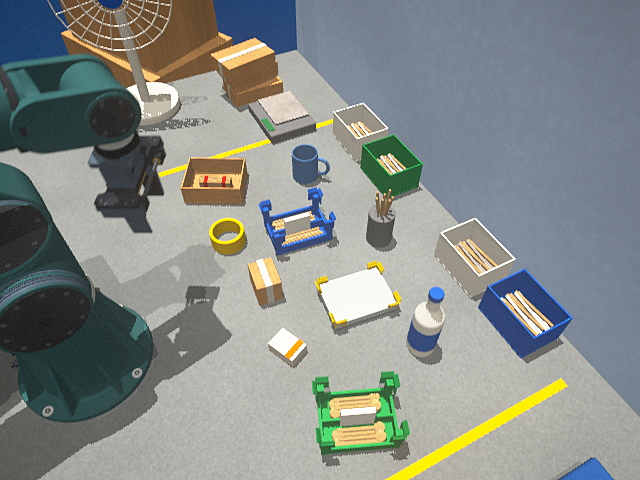

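{"name": "apply_moves", "arguments": {
  "hand": [91,91,91,91,91],
  "dp": [
    [-20,-25,22],
    [-35,-30,26],
    [-35,-30,26],
    [-35,-30,26],
    [-20,-20,16]
  ],
  "twist": [0,0,0,0,0]
}}

```text
time: 15.08
tool_pos: [401.9, 103.7, 449.3]
orientation: [-0.775, 1.519, 0.29]
ft_force: [-0.3, 0.5, 0.2]
finger_gap: 90.9
```

Run:
```python
from h import *
tilt();r.camera('top');tilt()
```

```text
tilt world [2.82 0.84] rad/tan [2.94 0.11] q [ 0.193 -0.359  2.054  0.005  1.395 -0.873]
tilt world [2.97 0.87] rad/tan [3.09 0.1 ] q [ 0.193 -0.356  2.049  0.005  1.395 -0.873]
```

{"name": "apply_moves", "arguments": {
  "hand": [91,91,91,91,91],
  "dp": [
    [55,0,0],
    [55,0,0],
    [55,0,0],
    [0,-44,40],
    [0,-44,40]
  ],
  "twist": [0,0,0,0,0]
}}

```text
time: 15.75
tool_pos: [531.2, 134.6, 287.9]
orientation: [-0.78, 1.518, 0.285]
ft_force: [-0.4, -0.2, 1.6]
finger_gap: 91.1
```

Run:
```python
from h import *
tilt();plan(0,0,0,0)
```

```text
tilt world [2.91 0.85] rad/tan [3.03 0.11] q [ 0.204  0.027  2.018  0.005  1.044 -0.864]
t 15.75 p [531.2 134.6 287.9] jaw 1.066 tilt 3.03 q6 -0.86 gap 91.1 F [-0.4 -0.2  1.6]
world d [-531.2 -134.6 -287.9] tool d [ 258.5  409.6 -385.4] twist -0.505 alt 2.636
```

Run:
```python
from h import *
plan(610,-138,270,-.115)
```

```text
t 15.75 p [531.2 134.6 287.9] jaw 1.066 tilt 3.03 q6 -0.86 gap 91.1 F [-0.4 -0.2  1.6]
world d [  78.8 -272.6  -17.9] tool d [  17.8 -200.3 -201. ] twist -0.39 alt 2.751
```

{"name": "apply_moves", "arguments": {
  "hand": [91,91,91,91,91],
  "dp": [
    [2,-30,-30],
    [2,-35,-35],
    [2,-35,-35],
    [2,-35,-35],
    [2,-30,-30]
  ],
  "twist": [0,0,0,0,0]
}}

```text
time: 16.38
tool_pos: [604.2, -93.4, 275.5]
orientation: [-0.769, 1.519, 0.301]
ft_force: [0.3, 0.3, -0.9]
finger_gap: 90.8
```

{"name": "apply_moves", "arguments": {
  "hand": [91,91,91,91],
  "dp": [
    [2,-20,-20],
    [2,-9,-9],
    [0,0,0],
    [0,0,0]
  ],
  "twist": [-0.05,-0.05,0,0]
}}

```text
time: 16.88
tool_pos: [618.9, -136.7, 269.9]
orientation: [-0.861, 1.52, 0.306]
ft_force: [-0.2, 0.3, 0.9]
finger_gap: 91.0
```

Run:
```python
from h import *
tilt();plan(610,-138,270,-.115)
snap("w6")
I=cv2.imread('pics/w6.png'); cv2.imwrite('pics/w6b.png',cv2.resize(I[90:310,210:430],None,fx=2.7,fy=2.7,interpolation=cv2.INTER_CUBIC))
cv2.imwrite('pics/w6g.png',cv2.resize(I[60:260,0:200],None,fx=3,fy=3,interpolation=cv2.INTER_CUBIC))
```

```text
tilt world [2.79 0.88] rad/tan [2.53 1.46] q [-0.266  0.197  1.862  0.032  1.04  -1.449]
t 16.88 p [ 618.9 -136.7  269.9] jaw 1.168 tilt 2.92 q6 -1.45 gap 91.0 F [-0.2  0.3  0.9]
world d [-8.9 -1.3  0.1] tool d [-0.5  7.7 -4.7] twist -0.287 alt 2.854
```

View pics/w6b.png

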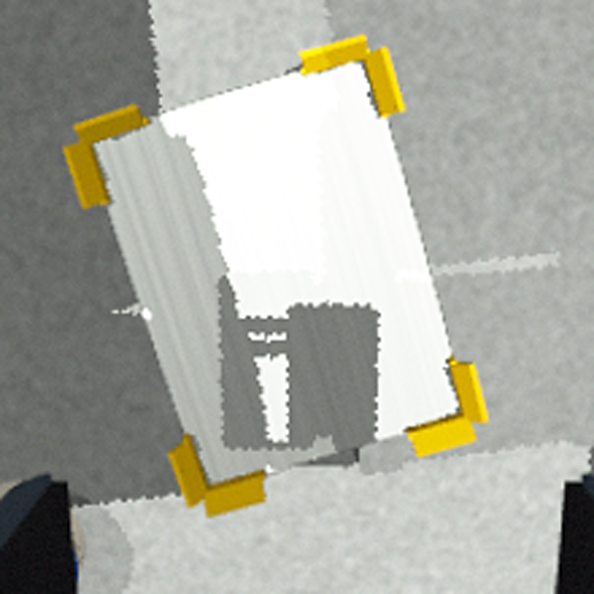

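View pics/w6g.png

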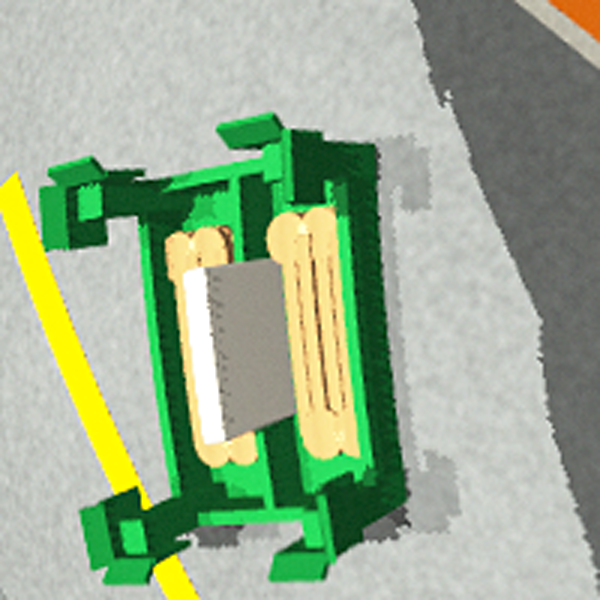

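```bash
cat > m3.py <<'E'
import io,contextlib
with contextlib.redirect_stdout(io.StringIO()):
    from m2 import *
C['wrist6']=loadcal('w6')
wb6=mk('wrist6',ord_(B),[(97,143),(365,62),(459,415),(205,484)],(210,90),2.7)
wg6=mk('wrist6',ord_(h),[(183,271),(205,267),(225,440),(205,444)],(0,60),3)
if __name__=='__main__':
    for n,ob,x0 in (('base w6',wb6,[600,-138,0,-.1]),('base w1+w6',wb+wb6,[600,-138,0,-.1]),('base all',base+wb+wb6,[600,-138,0,-.1]),('green w6',wg6,[458,-393,0,-.38]),('green w1+w6',wg+wg6,[458,-393,0,-.38]),('green all',green+wg+wg6,[458,-393,0,-.38])):
        x,e=fit(ob,x0,C);print(n,x[:3],x[3].round(4),'rms',np.sqrt((e**2).mean()).round(2)); 
    x,e=fit(wb6,[600,-138,-.1],C,fixz=0);print(x,e.T)
    for v,o in(('top',base[:4]),('w1',wb),('w6',wb6)):
        x,e=fit(o,[600,-138,-.1],C,fixz=0);print(v,x[2].round(4))
    for v,o in(('top',green[:4]),('side',green[4:]),('w1',wg),('w6',wg6)):
        x,e=fit(o,[458,-393,-.38],C,fixz=0);print('g',v,x,np.sqrt((e**2).mean()))
E
python3 m3.py
```

```text
base w6 [ 606.22 -137.86   -1.03] -0.1293 rms 0.33
base w1+w6 [ 605.81 -138.16    1.47] -0.1281 rms 0.68
base all [ 605.73 -138.08   -0.01] -0.1248 rms 0.92
green w6 [ 457.92 -395.15   -4.63] -0.3829 rms 0.23
green w1+w6 [ 457.99 -395.9    -4.88] -0.3861 rms 0.36
green all [ 458.21 -393.87   -2.71] -0.3831 rms 0.6
[ 606.07 -137.81   -0.13] [[-0.79  0.44 -0.12  0.33]
 [-0.29  0.13 -0.03  0.22]]
top -0.1018
w1 -0.1289
w6 -0.1293
g top [ 457.58 -390.54   -0.37] 0.2432473209313932
g side [ 456.36 -394.52   -0.38] 0.4389415200520754
g w1 [ 459.16 -392.7    -0.39] 0.4280818792741159
g w6 [ 458.96 -391.73   -0.38] 0.34049857500917047
```

Run:
```python
from h import *
tilt();plan(459,-392.5,150,-.384)
```

```text
tilt world [2.79 0.88] rad/tan [2.53 1.46] q [-0.266  0.197  1.863  0.032  1.04  -1.449]
t 16.93 p [ 618.9 -136.6  270. ] jaw 1.169 tilt 2.93 q6 -1.45 gap 91.2 F [-0.2  0.4  0.2]
world d [-159.9 -255.9 -120. ] tool d [ 108.1   51.2 -301.9] twist -0.018 alt 3.124
```

{"name": "apply_moves", "arguments": {
  "hand": [91,91,91,91,91],
  "dp": [
    [8,6,-35],
    [12,7,-42],
    [12,7,-42],
    [12,7,-42],
    [12,7,-42]
  ],
  "twist": [-0.01,0,0,0,0]
}}

```text
time: 17.55
tool_pos: [512.5, -309.7, 206.5]
orientation: [-0.918, 1.516, 0.265]
ft_force: [0.1, 0.1, -0.8]
finger_gap: 91.4
```

Run:
```python
from h import *
tilt();plan(459,-392.5,110,-.384)
```

```text
tilt world [3.02 0.82] rad/tan [2.16 2.26] q [-0.601  0.216  1.968  0.052  0.923 -1.815]
t 17.55 p [ 512.5 -309.7  206.5] jaw 1.184 tilt 3.13 q6 -1.82 gap 91.4 F [ 0.1  0.1 -0.8]
world d [-53.5 -82.8 -96.5] tool d [  92.4   22.3 -100. ] twist -0.003 alt 3.139
```

{"name": "apply_moves", "arguments": {
  "hand": [91,91,91,91,91],
  "dp": [
    [15,7,-30],
    [25,5,-22],
    [25,2,-12],
    [10,0,0],
    [0,0,0]
  ],
  "twist": [0,0,0,0,0]
}}

```text
time: 18.18
tool_pos: [478.4, -363.5, 127.7]
orientation: [-0.933, 1.515, 0.247]
ft_force: [0.5, -0.3, 0.0]
finger_gap: 91.1
```

Run:
```python
from h import *
tilt();plan(459,-392.5,33,-.384); snap("w7")
```

```text
tilt world [3.08 0.78] rad/tan [1.98 2.49] q [-0.709  0.33   1.993  0.064  0.787 -1.934]
t 18.18 p [ 478.4 -363.5  127.7] jaw 1.181 tilt 3.18 q6 -1.93 gap 91.1 F [ 0.5 -0.3  0. ]
world d [-19.4 -29.  -94.7] tool d [ 93.1  11.1 -37.3] twist -0.006 alt 3.136
```

View pics/w7.png

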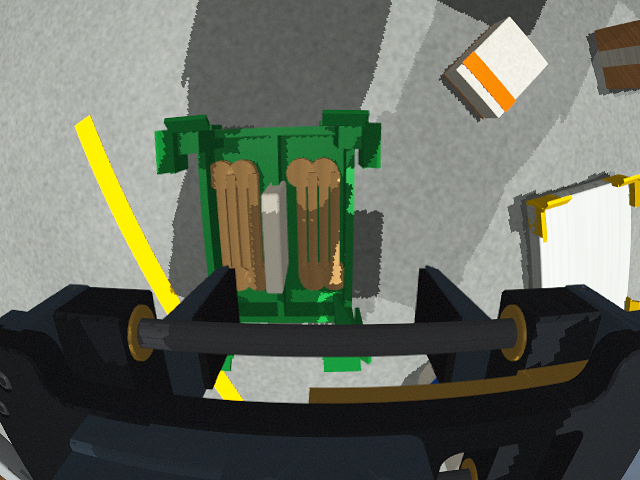

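The handle is at (272,240) with the gripper centre line at x≈328, which matches the computed 37 mm offset. I'll centre and descend.

{"name": "apply_moves", "arguments": {
  "hand": [91,91,91,91,91],
  "dp": [
    [0,6,-20],
    [0,5,-17],
    [15,0,0],
    [15,0,0],
    [0,0,0]
  ],
  "twist": [0,0,0,0,0]
}}

```text
time: 18.85
tool_pos: [455.7, -395.3, 96.5]
orientation: [-0.984, 1.513, 0.197]
ft_force: [0.7, 0.3, 0.9]
finger_gap: 90.6
```

Run:
```python
from h import *
tilt();plan(459,-392.5,33,-.384); snap("w8")
```

```text
tilt world [3.23 0.64] rad/tan [2.02 2.6 ] q [-0.774  0.382  1.995  0.071  0.733 -2.007]
t 18.85 p [ 455.7 -395.3   96.5] jaw 1.182 tilt 3.3 q6 -2.01 gap 90.6 F [0.7 0.3 0.9]
world d [  3.3   2.8 -63.5] tool d [63.6  1.   1.9] twist -0.005 alt 3.136
```

View pics/w8.png

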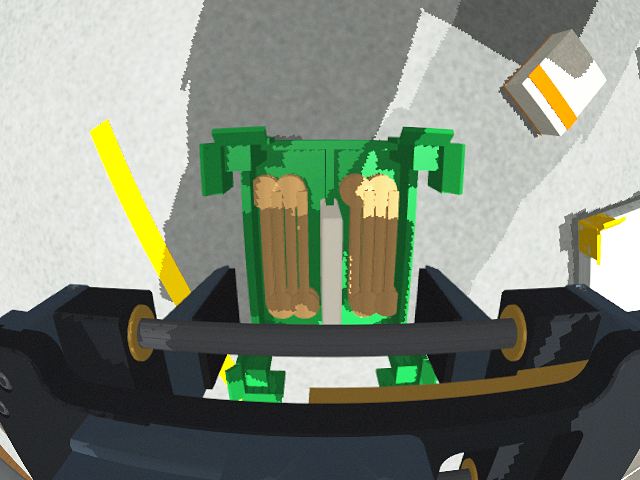

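{"name": "apply_moves", "arguments": {
  "hand": [60,60,60,60,60],
  "dp": [
    [15,1,2],
    [20,0,0],
    [15,0,0],
    [5,0,0],
    [0,0,0]
  ],
  "twist": [0,0,0,0,0]
}}

```text
time: 19.52
tool_pos: [459.3, -391.7, 37.7]
orientation: [-0.98, 1.513, 0.202]
ft_force: [0.0, -0.1, -0.4]
finger_gap: 59.9
```

Run:
```python
from h import *
tilt();plan(459,-392.5,35,-.384)
```

```text
tilt world [3.22 0.66] rad/tan [2.02 2.59] q [-0.766  0.479  1.998  0.08   0.634 -2.011]
t 19.52 p [ 459.3 -391.7   37.7] jaw 1.183 tilt 3.29 q6 -2.01 gap 59.9 F [ 0.  -0.1 -0.4]
world d [-0.3 -0.8 -2.7] tool d [ 2.6  0.1 -0.9] twist -0.004 alt 3.138
```

{"name": "apply_moves", "arguments": {
  "hand": [60,5,5,5,5],
  "dp": [
    [3,0,0],
    [0,0,0],
    [0,0,0],
    [0,0,0],
    [0,0,0]
  ],
  "twist": [0,0,0,0,0]
}}

```text
time: 20.15
tool_pos: [460.1, -392.5, 35.9]
orientation: [-1.012, 1.512, 0.17]
ft_force: [0.0, 0.5, 0.1]
finger_gap: 23.2
```

{"name": "apply_moves", "arguments": {
  "hand": [5,5,5],
  "dp": [
    [0,0,0],
    [0,0,0],
    [0,0,0]
  ],
  "twist": [0,0,0]
}}

```text
time: 20.52
tool_pos: [460.1, -392.8, 36.5]
orientation: [-1.024, 1.512, 0.158]
ft_force: [-2.8, 0.6, 3.6]
finger_gap: 12.0
```

Run:
```python
from h import *
tilt();plan(606,-138,230,-.125)
```

```text
tilt world [3.31 0.53] rad/tan [2.17 2.55] q [-0.766  0.482  1.997  0.079  0.629 -2.012]
t 20.52 p [ 460.1 -392.8   36.5] jaw 1.183 tilt 3.35 q6 -2.01 gap 12.0 F [-2.8  0.6  3.6]
world d [145.9 254.8 193.5] tool d [-182.4  -48.   296.8] twist -0.263 alt 2.879
```

{"name": "apply_moves", "arguments": {
  "hand": [5,5,5,5,5],
  "dp": [
    [-5,0,0],
    [-15,0,0],
    [-30,0,0],
    [-35,0,0],
    [-30,0,0]
  ],
  "twist": [0,0,0,0,0]
}}

```text
time: 21.15
tool_pos: [451.3, -391.8, 153.8]
orientation: [-0.924, 1.516, 0.258]
ft_force: [0.1, 0.2, -4.8]
finger_gap: 12.0
```

Run:
```python
from h import *
tilt();plan(606,-138,200,-.125)
cv2.imwrite('pics/side4.png',r.camera('side')[250:480,200:520,::-1].repeat(2,0).repeat(2,1))
```

```text
tilt world [3.06 0.81] rad/tan [1.78 2.62] q [-0.775  0.289  1.989  0.064  0.836 -1.999]
t 21.15 p [ 451.3 -391.8  153.8] jaw 1.183 tilt 3.17 q6 -2.0 gap 12.0 F [ 0.1  0.2 -4.8]
world d [154.7 253.8  46.2] tool d [-34.3 -48.6 294.9] twist -0.263 alt 2.878
```

View pics/side4.png

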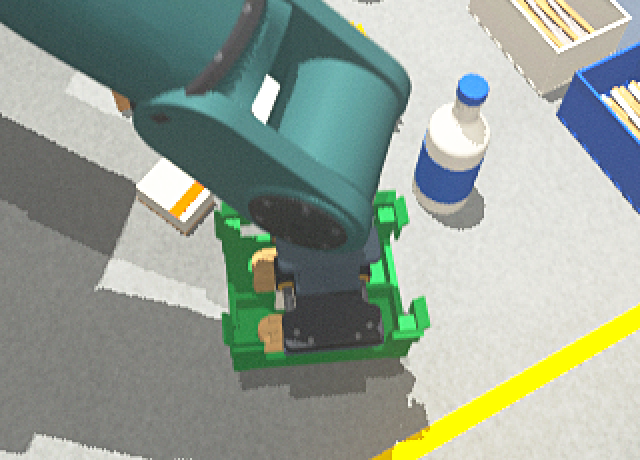

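The tray (lower centre) hangs level in the gripper. I carry it on the robot side of the bottle towards the base.

{"name": "apply_moves", "arguments": {
  "hand": [5,5,5,5,5],
  "dp": [
    [-5,4,22],
    [-5,7,35],
    [-5,7,38],
    [-5,7,38],
    [-5,-5,38]
  ],
  "twist": [0,-0.03,-0.04,-0.04,-0.04]
}}

```text
time: 21.82
tool_pos: [488.2, -217.4, 185.7]
orientation: [-1.099, 1.515, 0.234]
ft_force: [0.1, 0.3, -4.8]
finger_gap: 11.5
```

Run:
```python
from h import *
tilt();plan(606,-138,200,-.125)
```

```text
tilt world [3.11 0.74] rad/tan [2.54 1.94] q [-0.481  0.139  2.106  0.048  0.854 -1.845]
t 21.82 p [ 488.2 -217.4  185.7] jaw 1.334 tilt 3.2 q6 -1.85 gap 11.5 F [ 0.1  0.3 -4.8]
world d [117.8  79.4  14.3] tool d [ -6.9 -96.3 105.2] twist -0.112 alt 3.029
```

{"name": "apply_moves", "arguments": {
  "hand": [5,5,5,5,5],
  "dp": [
    [0,-20,25],
    [0,-28,25],
    [0,-28,20],
    [0,-12,12],
    [0,0,0]
  ],
  "twist": [-0.04,-0.04,-0.03,0,0]
}}

```text
time: 22.45
tool_pos: [589.5, -142.8, 189.0]
orientation: [-1.134, 1.52, 0.317]
ft_force: [-0.9, -0.1, -4.8]
finger_gap: 12.0
```

Run:
```python
from h import *
tilt();plan(606,-138,120,-.125)
cv2.imwrite('pics/side5.png',r.camera('side')[180:410,220:540,::-1].repeat(2,0).repeat(2,1)); snap('w9')
```

```text
tilt world [2.79 0.91] rad/tan [2.49 1.54] q [-0.289  0.248  1.964  0.038  0.887 -1.763]
t 22.45 p [ 589.5 -142.8  189. ] jaw 1.451 tilt 2.93 q6 -1.76 gap 12.0 F [-0.9 -0.1 -4.8]
world d [ 16.5   4.8 -69. ] tool d [ 69.8 -12.6   5.3] twist 0.005 alt -3.136
```

View pics/side5.png

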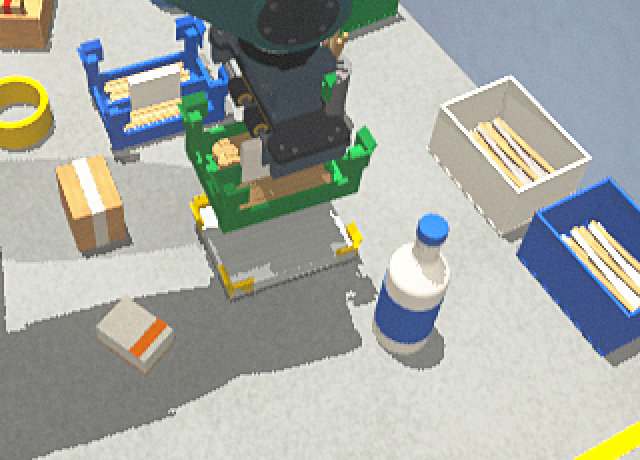

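View pics/w9.png

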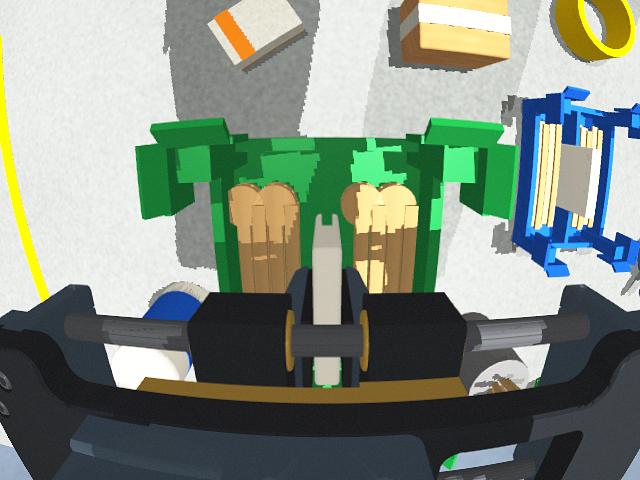

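Run:
```python
import cv2
I=cv2.imread('pics/w9.png'); cv2.imwrite('pics/w9z.png',cv2.resize(I[105:230,120:530],None,fx=1.9,fy=1.9,interpolation=cv2.INTER_CUBIC))
```

```text
(no output)
```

View pics/w9z.png

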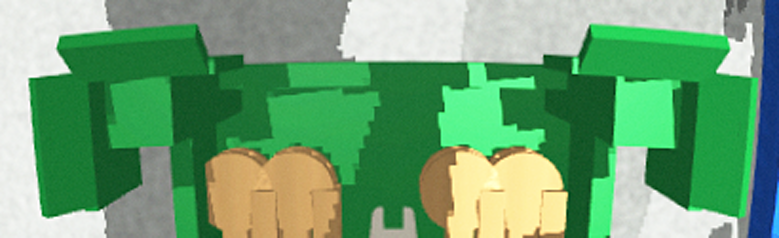

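```bash
cat > m4.py <<'E'
from h import *
np.set_printoptions(precision=2,suppress=True)
# grip-time pose
R0=Ro.from_euler('xyz',[-1.024,1.512,.158]); p0=np.array([460.1,-392.8,36.5])
tray0=np.array([459.0,-392.5,0.]); Rt0=Ro.from_euler('z',-.384)
def inhand(tray0=tray0,yaw0=-.384):
    return R0.inv().apply(tray0-p0), R0.inv()*Ro.from_euler('z',yaw0)
def traynow(s=None):
    s=s or r.read_state(); Rn=Ro.from_euler('xyz',s['orientation']); o,Q=inhand(); 
    Rt=Rn*Q; return s['tool_pos']+Rn.apply(o), Rt
if __name__=='__main__':
    t,Rt=traynow(); print('tray',t,'rpy deg',Rt.as_euler('xyz',degrees=True),'yaw',Rt.as_euler('xyz')[2])
    c=loadcal('w9')
    E=[((-86,-1),[(60,37),(196,26)]),((-86,1),[(592,25),(729,38)]),((-66,),[(31,79),(44,216)]),((66,),[(757,79),(746,217)])]
    def res(p,full=False):
        o=[]
        Rr=Ro.from_euler('z',p[2])*Rt; T=t+[p[0],p[1],0]
        for k,pts in E:
            for u in pts:
                u=np.array([(u[0]+.5)/1.9-.5+120,(u[1]+.5)/1.9-.5+105])
                if len(k)==2: A=[(-86,k[1]*y,87) for y in np.linspace(25,66,40)]
                else: A=[(-x,k[0],87) for x in np.linspace(40,86,40)]
                q=proj(c,Rr.apply(A)+T,True); i=np.argmin(((q-u)**2).sum(1)); j=min(max(i,1),38); d=q[j+1]-q[j-1]; d/=np.linalg.norm(d)
                w=u-q[j]; o.append(d[0]*w[1]-d[1]*w[0])
        return np.array(o)
    s=least_squares(res,[0,0,0.]); print('correction',s.x,'res0',res([0,0,0]),'res',s.fun)
E
python3 m4.py
```

```text
tray [ 587.34 -144.02  152.51] rpy deg [-0.52  0.24 -6.66] yaw -0.11626385611374365
correction [ 0.38  0.47 -0.  ] res0 [-0.34 -1.03  0.98  1.6   3.9   3.5  -1.06 -0.06] res [ 0.21 -0.27 -0.27  0.24  2.11  1.92 -2.75 -1.54]
```

Run:
```python
from h import *
plan(607.8,-137.2,95,-.129)
```

```text
t 22.55 p [ 588.7 -143.7  189. ] jaw 1.45 tilt 2.92 q6 -1.76 gap 11.8 F [-1.3  0.4 -3.8]
world d [ 19.1   6.5 -94. ] tool d [ 94.9 -13.8   6.7] twist 0.009 alt -3.133
```

{"name": "apply_moves", "arguments": {
  "hand": [5,5,5,5,5],
  "dp": [
    [10,-7,3],
    [20,-7,4],
    [25,0,0],
    [20,0,0],
    [8,0,0]
  ],
  "twist": [0.01,0,0,0,0]
}}

```text
time: 23.18
tool_pos: [607.2, -137.9, 100.7]
orientation: [-1.11, 1.521, 0.326]
ft_force: [0.4, 0.2, -5.4]
finger_gap: 11.7
```

```bash
cat > goto.py <<'E'
from m4 import *
import sys
def togo(x,y,z,yaw):
    t,Rt=traynow(); s=r.read_state(); M=Ro.from_euler('xyz',s['orientation'])
    print('t',s['time'],'tray',t,'rpy deg',Rt.as_euler('xyz',degrees=True),'yaw',Rt.as_euler('xyz')[2].round(4),'F',s['ft_force'],'gap',s['finger_gap'])
    print('tool d',M.inv().apply(np.array([x,y,z])-t),'twist',round(-(yaw-Rt.as_euler('xyz')[2]),4))
if __name__=='__main__':
    togo(*map(float,sys.argv[1:]))
    tilt()
E
python3 goto.py 606 -138 52 -.125
```

```text
t 23.175 tray [ 605.78 -138.21   64.18] rpy deg [-0.48  0.32 -7.47] yaw -0.1303 F [ 0.41  0.21 -5.4 ] gap 11.7404823845328
tool d [12.18  0.35 -0.03] twist -0.0053
tilt world [2.71 0.92] rad/tan [2.44 1.49] q [-0.27  0.4   1.96  0.04  0.74 -1.74]
```

{"name": "apply_moves", "arguments": {
  "hand": [5,5,5],
  "dp": [
    [10,0,0],
    [5,0,0],
    [0,0,0]
  ],
  "twist": [0,0,0]
}}

```text
time: 23.55
tool_pos: [608.2, -137.8, 84.6]
orientation: [-1.11, 1.521, 0.326]
ft_force: [-0.3, 0.3, -4.9]
finger_gap: 11.9
```

```bash
python3 goto.py 606 -138 30 -.127
python3 - <<'E'
from h import *
a=r.camera('side')[230:345,280:420,::-1]; b=r.camera('top')[185:305,325:425,::-1]
o=np.zeros((480,800,3),np.uint8); a=cv2.resize(a,None,fx=3.3,fy=3.3); b=cv2.resize(b,None,fx=3.3,fy=3.3)
o[:a.shape[0],:a.shape[1]]=a; o[:b.shape[0],465:465+b.shape[1]]=b; cv2.imwrite('pics/p1.png',o)
E
```

```text
t 23.55 tray [ 606.77 -138.09   48.08] rpy deg [-0.48  0.32 -7.47] yaw -0.1304 F [-0.34  0.32 -4.9 ] gap 11.898589502756272
tool d [18.03  1.58 -0.41] twist -0.0034
tilt world [2.7  0.91] rad/tan [2.43 1.49] q [-0.27  0.42  1.96  0.04  0.72 -1.74]
```

View pics/p1.png

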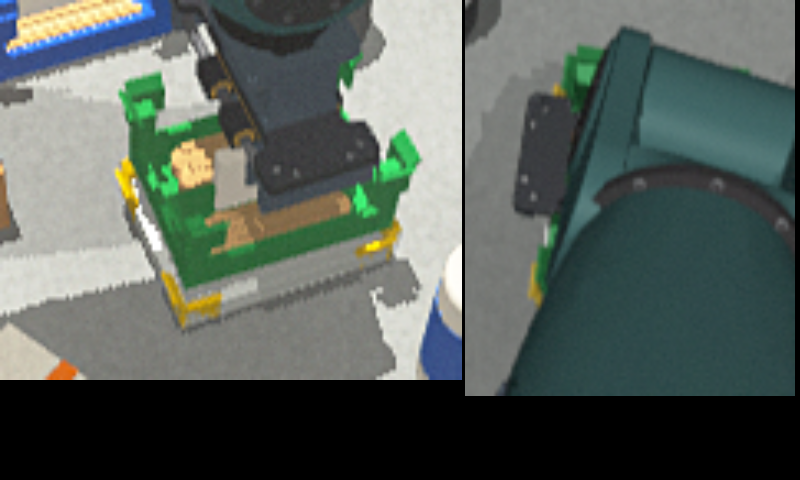

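{"name": "apply_moves", "arguments": {
  "hand": [5,5,5,5],
  "dp": [
    [6,1,0],
    [5,0.5,0],
    [2,0,0],
    [0,0,0]
  ],
  "twist": [-0.003,0,0,0]
}}

```text
time: 24.15
tool_pos: [607.8, -137.7, 72.0]
orientation: [-1.135, 1.52, 0.304]
ft_force: [-0.6, -0.3, -5.3]
finger_gap: 11.7
```

```bash
python3 goto.py 606 -138 30 -.127
```

```text
t 24.15 tray [ 606.43 -137.96   35.46] rpy deg [-0.51  0.22 -7.28] yaw -0.1271 F [-0.62 -0.31 -5.3 ] gap 11.709622764859358
tool d [ 5.43  0.67 -0.21] twist -0.0001
tilt world [2.8  0.88] rad/tan [2.54 1.47] q [-0.27  0.44  1.96  0.04  0.69 -1.74]
```

{"name": "apply_moves", "arguments": {
  "hand": [5,5,5,5],
  "dp": [
    [3,0.5,0],
    [2,0,0],
    [1,0,0],
    [0,0,0]
  ],
  "twist": [0,0,0,0]
}}

```text
time: 24.65
tool_pos: [607.7, -138.0, 70.6]
orientation: [-1.14, 1.521, 0.302]
ft_force: [-1.7, 0.0, -4.0]
finger_gap: 12.2
```

```bash
python3 goto.py 606 -138 30 -.127
```

```text
t 24.65 tray [ 606.31 -138.31   34.13] rpy deg [-0.56  0.28 -7.14] yaw -0.1245 F [-1.74  0.01 -4.03] gap 12.200162428957688
tool d [4.11 0.53 0.18] twist 0.0025
tilt world [2.73 0.85] rad/tan [2.47 1.43] q [-0.27  0.45  1.96  0.04  0.69 -1.75]
```

{"name": "apply_moves", "arguments": {
  "hand": [5,5,5],
  "dp": [
    [4,0.5,0],
    [4,0,0],
    [0,0,0]
  ],
  "twist": [0,0,0]
}}

```text
time: 25.02
tool_pos: [609.8, -138.5, 67.8]
orientation: [-1.179, 1.518, 0.264]
ft_force: [-4.1, -0.1, -4.2]
finger_gap: 11.8
```

```bash
python3 goto.py 606 -138 30 -.127
```

```text
t 25.025 tray [ 608.55 -138.88   31.29] rpy deg [-0.6   0.09 -7.05] yaw -0.1231 F [-4.11 -0.11 -4.22] gap 11.796748321521312
tool d [1.17 2.7  0.53] twist 0.0039
tilt world [2.91 0.79] rad/tan [2.67 1.41] q [-0.27  0.45  1.96  0.04  0.69 -1.75]
```

{"name": "apply_moves", "arguments": {
  "hand": [5,5,5,5],
  "dp": [
    [0,3,0.5],
    [3,0.5,0],
    [2,0,0],
    [0,0,0]
  ],
  "twist": [0,0,0,0]
}}

```text
time: 25.52
tool_pos: [609.3, -138.8, 65.7]
orientation: [-1.242, 1.513, 0.202]
ft_force: [-1.2, 0.4, -0.9]
finger_gap: 11.7
```

```bash
python3 goto.py 606 -138 30 -.127
```

```text
t 25.525 tray [ 608.3  -139.25   29.18] rpy deg [-0.68 -0.25 -7.01] yaw -0.1224 F [-1.15  0.37 -0.91] gap 11.737212226218817
tool d [-0.93  2.39  0.97] twist 0.0046
tilt world [3.24 0.66] rad/tan [3.01 1.37] q [-0.27  0.45  1.96  0.04  0.67 -1.75]
```

{"name": "apply_moves", "arguments": {
  "hand": [5,20,40,60,60],
  "dp": [
    [2,0,0],
    [0,0,0],
    [0,0,0],
    [0,0,0],
    [0,0,0]
  ],
  "twist": [0,0,0,0,0]
}}

```text
time: 26.15
tool_pos: [610.0, -138.7, 64.5]
orientation: [-1.242, 1.512, 0.201]
ft_force: [-0.4, 0.6, -0.2]
finger_gap: 47.4
```

{"name": "apply_moves", "arguments": {
  "hand": [60,60,60,75,91],
  "dp": [
    [-10,0,0],
    [-25,0,0],
    [-35,0,0],
    [-40,0,0],
    [-30,0,0]
  ],
  "twist": [0,0,0,0,0]
}}

```text
time: 26.78
tool_pos: [600.6, -140.2, 208.5]
orientation: [-1.218, 1.515, 0.226]
ft_force: [-0.2, -0.4, -0.3]
finger_gap: 77.0
```

Run:
```python
from h import *
tilt();plan(573,123,200,-.105)
snap('w10'); a=r.camera('side')[230:345,280:420,::-1]; cv2.imwrite('pics/s10.png',cv2.resize(a,None,fx=5,fy=5))
```

```text
tilt world [3.14 0.72] rad/tan [2.89 1.41] q [-0.279  0.236  1.938  0.034  0.918 -1.742]
t 26.77 p [ 600.6 -140.2  208.5] jaw 1.444 tilt 3.22 q6 -1.74 gap 77.0 F [-0.2 -0.4 -0.3]
world d [-27.6 263.2  -8.5] tool d [ 10.3  61.4 257.3] twist -0.022 alt 3.119
```

View pics/w10.png

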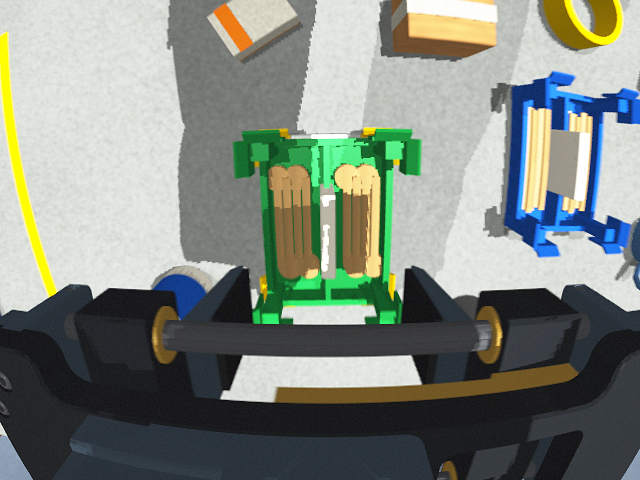

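View pics/s10.png

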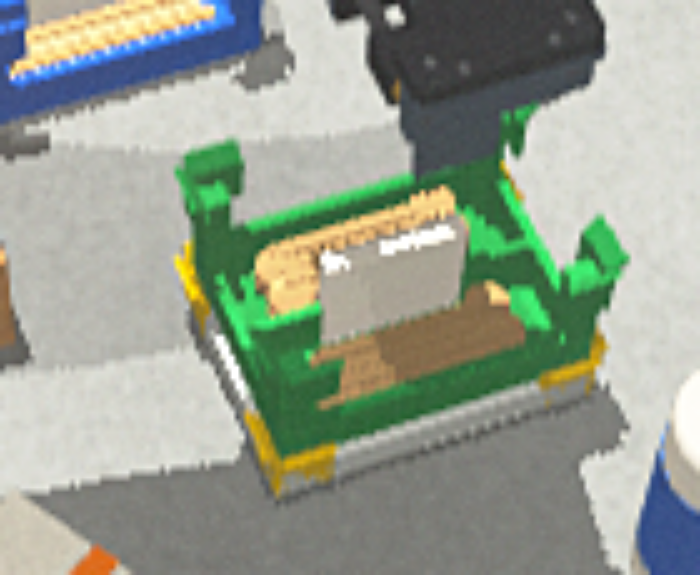

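Green is seated: its foot is inside all four yellow guides in the side view, and in the wrist view the tray is centred at (328,215). Now I measure its exact pose for the next level, plus blue.

Run:
```python
import cv2
I=cv2.imread('pics/w10.png'); cv2.imwrite('pics/w10g.png',cv2.resize(I[120:330,225:430],None,fx=2.8,fy=2.8,interpolation=cv2.INTER_CUBIC))
cv2.imwrite('pics/w10b.png',cv2.resize(I[60:270,490:640],None,fx=2.8,fy=2.8,interpolation=cv2.INTER_CUBIC))
```

```text
(no output)
```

View pics/w10g.png

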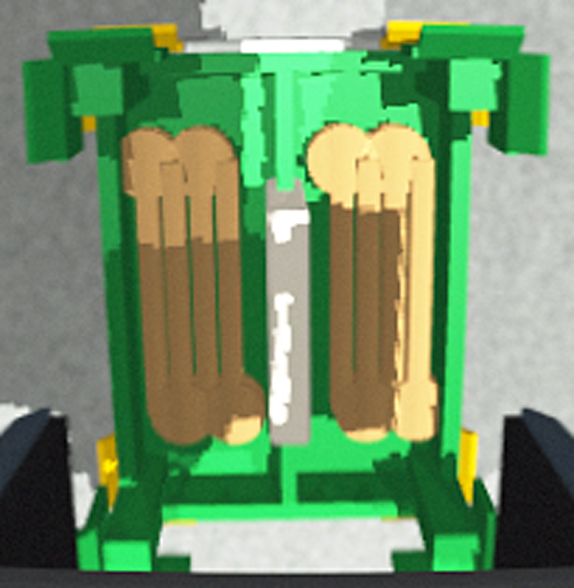

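View pics/w10b.png

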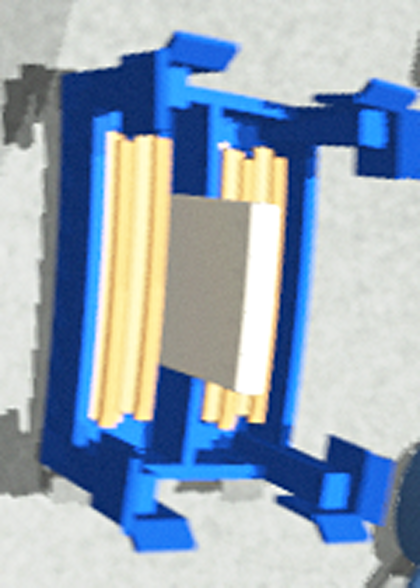

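```bash
cat > m5.py <<'E'
from m3 import *
C['wrist10']=loadcal('w10')
g10=mk('wrist10',ord_(h),[(267,208),(308,208),(310,443),(270,443)],(225,120),2.8)
b10=mk('wrist10',ord_(h),[(250,203),(279,205),(266,394),(239,390)],(490,60),2.8)
x,e=fit(g10,[606,-138,30,-.125],C);print('g',x,x[3],e.T)
x,e=fit(g10,[606,-138,-.125],C,fixz=30);print('g fixz',x,x[2])
for n,ob in(('b10',b10),('w1+w10',wl+b10),('all',wl+b10+blue)):
    x,e=fit(ob,[573,123,0,-.105],C);print(n,x,x[3].round(4))
    x,e=fit(ob,[573,123,-.105],C,fixz=0);print('  fixz',x,x[2].round(4))
for v,o in(('top',blue[:4]),('side',blue[4:])):
    x,e=fit(o,[573,123,-.1],C,fixz=0);print('b',v,x,x[2].round(4))
E
python3 m5.py
```

```text
g [ 604.95 -137.7    29.85   -0.12] -0.11667355054282963 [[-0.45  0.5   0.09 -0.13]
 [ 0.16 -0.06 -0.18  0.07]]
g fixz [ 604.9  -137.7    -0.12] -0.11667278365336274
b10 [573.28 128.91  -3.11  -0.08] -0.0787
  fixz [572.83 126.39  -0.08] -0.0777
w1+w10 [572.94 123.98   0.3   -0.09] -0.0903
  fixz [572.98 124.19  -0.09] -0.0905
all [572.99 125.97  -3.24  -0.1 ] -0.1035
  fixz [572.52 124.15  -0.1 ] -0.0995
b top [571.03 125.38  -0.11] -0.1111
b side [569.14 120.94  -0.12] -0.1168
```

{"name": "apply_moves", "arguments": {
  "hand": [91,91,91,91],
  "dp": [
    [-20,-15,0],
    [-10,-15,0],
    [0,0,0],
    [0,0,0]
  ],
  "twist": [0,0,0,0]
}}

```text
time: 27.38
tool_pos: [629.6, -144.5, 241.2]
orientation: [-1.235, 1.513, 0.208]
ft_force: [-0.2, -0.2, 0.1]
finger_gap: 90.8
```

Run:
```python
from h import *
tilt();plan(573,124,200,-.095)
snap('w11')
I=cv2.imread('pics/w11.png'); cv2.imwrite('pics/w11g.png',cv2.resize(I[90:310,225:430],None,fx=2.7,fy=2.7,interpolation=cv2.INTER_CUBIC))
cv2.imwrite('pics/w11b.png',cv2.resize(I[40:250,490:640],None,fx=2.8,fy=2.8,interpolation=cv2.INTER_CUBIC))
```

```text
tilt world [3.25 0.69] rad/tan [3.02 1.4 ] q [-0.273  0.243  1.862  0.032  0.985 -1.733]
t 27.38 p [ 629.6 -144.5  241.2] jaw 1.444 tilt 3.32 q6 -1.73 gap 90.8 F [-0.2 -0.2  0.1]
world d [-56.6 268.5 -41.2] tool d [ 41.1  92.6 258.3] twist -0.032 alt 3.109
```

View pics/w11g.png

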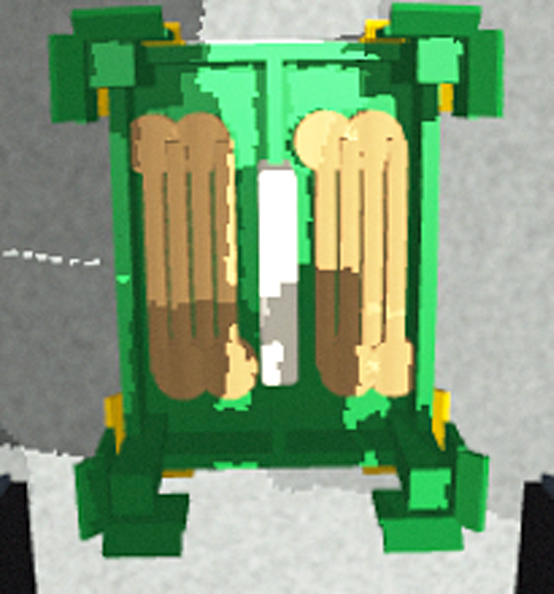

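View pics/w11b.png

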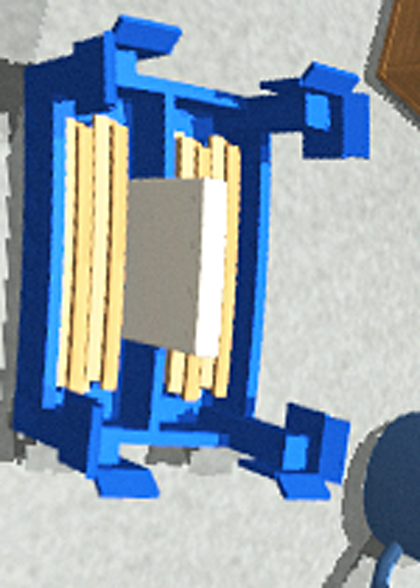

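```bash
cat > m6.py <<'E'
from m5 import *
print('----')
C['wrist11']=loadcal('w11')
g11=mk('wrist11',ord_(h),[(258,168),(296,168),(298,384),(262,384)],(225,90),2.7)
b11=mk('wrist11',ord_(h),[(203,180),(227,178),(217,357),(195,352)],(490,40),2.8)
col=[((112,63),-1,-1),((437,62),-1,1),((430,490),1,1),((133,494),1,-1)]
x,e=fit(g11,[606,-138,30,-.125],C);print('g',x,x[3],e.T)
x,e=fit(g11,[606,-138,-.125],C,fixz=30);print('g fixz',x,x[2])
def res(p):
    o=[]
    for u,sx,sy in col:
        u=np.array(px([u],(225,90),2.7)[0]); o.append(proj(C['wrist11'],W([p[0],p[1],30,p[2]],[(sx*p[3],sy*p[4],70)]),True)[0]-u)
    return np.concatenate(o)
s=least_squares(res,[606,-138,-.125,76,56]);print('cols',s.x,s.x[2],s.fun)
for n,ob in(('b11',b11),('w1+10+11',wl+b10+b11)):
    x,e=fit(ob,[573,123,0,-.105],C);print(n,x,x[3].round(4))
    x,e=fit(ob,[573,123,-.105],C,fixz=0);print('  fixz',x,x[2].round(4))
E
python3 m6.py | sed -n '/----/,$p'
```

```text
----
g [ 604.37 -137.63   30.99   -0.11] -0.11344577777206176 [[-0.11  0.15  0.13 -0.17]
 [ 0.13 -0.08 -0.15  0.1 ]]
g fixz [ 604.54 -137.63   -0.11] -0.11343664088584474
cols [ 605.54 -137.87   -0.11   69.99   49.55] -0.11460879115501484 [ 0.03  0.53  0.57 -0.53 -0.62 -0.33 -0.    0.3 ]
b11 [572.95 128.94  -7.24  -0.11] -0.1071
  fixz [572.2  123.52  -0.11] -0.108
w1+10+11 [572.9  124.59  -1.16  -0.1 ] -0.1016
  fixz [572.74 123.75  -0.1 ] -0.1014
```

{"name": "apply_moves", "arguments": {
  "hand": [91,91,91,91,91],
  "dp": [
    [0,12,32],
    [2,14,42],
    [4,14,42],
    [6,14,42],
    [8,14,38]
  ],
  "twist": [-0.02,0,0,0,0]
}}

```text
time: 28.05
tool_pos: [581.1, 61.5, 217.1]
orientation: [-1.233, 1.517, 0.226]
ft_force: [0.1, -0.2, 0.0]
finger_gap: 90.9
```

Run:
```python
from h import *
tilt();plan(572.7,123.8,130,-.102)
```

```text
tilt world [3.01 0.69] rad/tan [3.07 0.37] q [ 0.061  0.172  1.999  0.011  0.917 -1.405]
t 28.05 p [581.1  61.5 217.1] jaw 1.46 tilt 3.09 q6 -1.4 gap 90.9 F [ 0.1 -0.2  0. ]
world d [ -8.4  62.3 -87.1] tool d [87.3 19.7 59.5] twist -0.009 alt 3.133
```

{"name": "apply_moves", "arguments": {
  "hand": [91,91,91,91,91],
  "dp": [
    [18,8,25],
    [22,6,16],
    [22,3,8],
    [10,0,0],
    [0,0,0]
  ],
  "twist": [-0.01,0,0,0,0]
}}

```text
time: 28.68
tool_pos: [568.7, 116.3, 140.2]
orientation: [-1.234, 1.522, 0.239]
ft_force: [-0.3, -0.3, 0.9]
finger_gap: 91.2
```

Run:
```python
from h import *
tilt();plan(572.7,123.8,100,-.102)
```

```text
tilt world [2.73 0.66] rad/tan [2.81 0.1 ] q [ 0.16   0.277  2.038  0.006  0.778 -1.317]
t 28.68 p [568.7 116.3 140.2] jaw 1.474 tilt 2.81 q6 -1.32 gap 91.2 F [-0.3 -0.3  0.9]
world d [  4.    7.5 -40.2] tool d [40.4 -1.4  7.2] twist 0.005 alt -3.137
```

{"name": "apply_moves", "arguments": {
  "hand": [91,91,91,91],
  "dp": [
    [15,-1,5],
    [20,-1,2],
    [5,0,0],
    [0,0,0]
  ],
  "twist": [0.005,0,0,0]
}}

```text
time: 29.18
tool_pos: [574.3, 123.1, 98.5]
orientation: [-1.231, 1.521, 0.236]
ft_force: [0.2, 0.2, -0.4]
finger_gap: 90.6
```

Run:
```python
from h import *
tilt();plan(572.7,123.8,35,-.102); snap('w12')
```

```text
tilt world [2.79 0.67] rad/tan [2.87 0.07] q [ 0.17   0.352  2.035  0.005  0.705 -1.3  ]
t 29.18 p [574.3 123.1  98.5] jaw 1.467 tilt 2.87 q6 -1.3 gap 90.6 F [ 0.2  0.2 -0.4]
world d [ -1.6   0.7 -63.5] tool d [63.3  4.7 -0.6] twist -0.002 alt 3.14
```

View pics/w12.png

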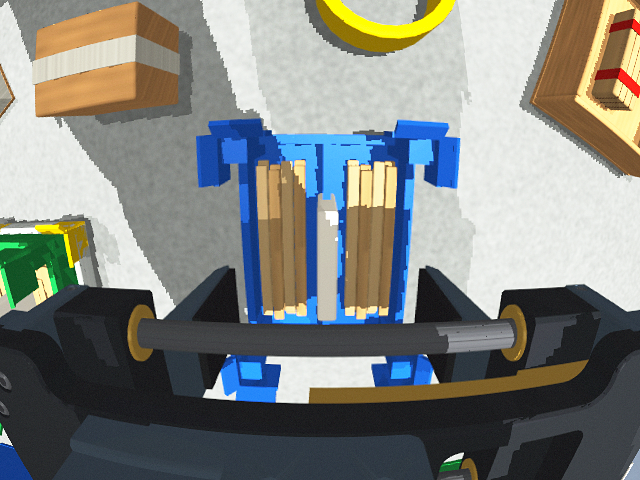

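The blue handle is at (328,258), centred between the fingers. Descending.

{"name": "apply_moves", "arguments": {
  "hand": [60,60,60,60,60],
  "dp": [
    [15,2,-0.5],
    [20,2,0],
    [15,0,0],
    [6,0,0],
    [2,0,0]
  ],
  "twist": [0,0,0,0,0]
}}

```text
time: 29.85
tool_pos: [573.7, 123.7, 38.0]
orientation: [-1.234, 1.519, 0.232]
ft_force: [-0.1, 0.2, 0.2]
finger_gap: 59.9
```

Run:
```python
from h import *
tilt();plan(572.7,123.8,35,-.102)
```

```text
tilt world [2.9  0.69] rad/tan [2.98 0.06] q [ 0.171  0.454  2.041  0.006  0.595 -1.3  ]
t 29.85 p [573.7 123.7  38. ] jaw 1.467 tilt 2.98 q6 -1.3 gap 59.9 F [-0.1  0.2  0.2]
world d [-1.   0.1 -3. ] tool d [ 3.   1.1 -0. ] twist -0.002 alt 3.14
```

{"name": "apply_moves", "arguments": {
  "hand": [60,5,5,5,5],
  "dp": [
    [2,1,0],
    [0,0,0],
    [0,0,0],
    [0,0,0],
    [0,0,0]
  ],
  "twist": [0,0,0,0,0]
}}

```text
time: 30.48
tool_pos: [573.6, 124.0, 37.2]
orientation: [-1.236, 1.517, 0.23]
ft_force: [-0.3, -0.3, 0.0]
finger_gap: 23.1
```

{"name": "apply_moves", "arguments": {
  "hand": [5,5,5],
  "dp": [
    [0,0,0],
    [0,0,0],
    [0,0,0]
  ],
  "twist": [0,0,0]
}}

```text
time: 30.85
tool_pos: [573.6, 123.8, 37.5]
orientation: [-1.239, 1.517, 0.227]
ft_force: [-1.4, -1.7, 2.2]
finger_gap: 11.8
```

```bash
python3 - <<'E'
from h import *
s=r.read_state(); print(s['tool_pos'],s['orientation'])
import json; json.dump([list(s['tool_pos']),list(s['orientation'])],open('grip2.json','w'))
tilt();plan(606,-138,230,-.12)
E
sed -e "s/^R0=.*/import json;G=json.load(open('grip2.json'));R0=Ro.from_euler('xyz',G[1]);p0=np.array(G[0])/" -e "s/459.0,-392.5,0./572.7,123.8,0./; s/yaw0=-.384/yaw0=-.102/" m4.py > m4b.py; sed 's/m4/m4b/' goto.py > gotob.py; grep -n "R0=\|tray0" m4b.py
```

```text
[573.63283403 123.82514641  37.45868382] [-1.23933108  1.51684673  0.2269913 ]
tilt world [3.01 0.7 ] rad/tan [3.09 0.04] q [ 0.172  0.454  2.042  0.005  0.592 -1.299]
t 30.85 p [573.6 123.8  37.5] jaw 1.467 tilt 3.09 q6 -1.3 gap 11.8 F [-1.4 -1.7  2.2]
world d [  32.4 -261.8  192.5] tool d [-193.7  -69.3 -253.6] twist 0.016 alt -3.126
4:import json;G=json.load(open('grip2.json'));R0=Ro.from_euler('xyz',G[1]);p0=np.array(G[0])
5:tray0=np.array([572.7,123.8,0.]); Rt0=Ro.from_euler('z',-.384)
6:def inhand(tray0=tray0,yaw0=-.102):
7:    return R0.inv().apply(tray0-p0), R0.inv()*Ro.from_euler('z',yaw0)
```

{"name": "apply_moves", "arguments": {
  "hand": [5,5,5,5,5],
  "dp": [
    [-5,0,0],
    [-15,0,0],
    [-30,0,0],
    [-40,0,0],
    [-40,0,0]
  ],
  "twist": [0,0,0,0,0]
}}

```text
time: 31.48
tool_pos: [563.8, 121.9, 169.8]
orientation: [-1.226, 1.524, 0.241]
ft_force: [0.5, 0.1, -4.7]
finger_gap: 11.7
```

{"name": "apply_moves", "arguments": {
  "hand": [5,5,5,5],
  "dp": [
    [-35,0,0],
    [-25,0,0],
    [-10,0,0],
    [0,0,0]
  ],
  "twist": [0,0,0,0]
}}

```text
time: 31.98
tool_pos: [560.2, 121.2, 247.1]
orientation: [-1.229, 1.518, 0.238]
ft_force: [-0.3, 0.9, -4.8]
finger_gap: 11.5
```

```bash
python3 gotob.py 606 -138 195 -.118
```

```text
t 31.975 tray [559.26 121.19 209.69] rpy deg [ 0.01  0.06 -5.81] yaw -0.1015 F [-0.29  0.92 -4.76] gap 11.536691976397236
tool d [  13.84  -72.67 -253.2 ] twist 0.0165
tilt world [2.96 0.72] rad/tan [3.04 0.08] q [ 0.17  0.12  2.    0.    0.97 -1.3 ]
```

{"name": "apply_moves", "arguments": {
  "hand": [5,5,5,5,5],
  "dp": [
    [0,-8,-28],
    [0,-10,-38],
    [0,-11,-40],
    [0,-11,-40],
    [2,-11,-40]
  ],
  "twist": [0,0.01,0.006,0,0]
}}

```text
time: 32.6
tool_pos: [587.6, -72.3, 237.6]
orientation: [-1.153, 1.526, 0.302]
ft_force: [0.3, -0.2, -4.3]
finger_gap: 11.7
```

```bash
python3 gotob.py 606 -138 150 -.118
```

```text
t 32.6 tray [586.35 -72.22 200.19] rpy deg [ 0.04  0.56 -6.51] yaw -0.1136 F [ 0.26 -0.22 -4.25] gap 11.679748904291193
tool d [ 50.1  -25.07 -63.98] twist 0.0044
tilt world [2.47 0.77] rad/tan [2.35 1.06] q [-0.17  0.17  1.97  0.03  0.97 -1.64]
```

{"name": "apply_moves", "arguments": {
  "hand": [5,5,5,5,5],
  "dp": [
    [5,-10,-28],
    [10,-9,-20],
    [15,-3,-3],
    [12,0,0],
    [0,0,0]
  ],
  "twist": [0.004,0,0,0,0]
}}

```text
time: 33.22
tool_pos: [603.3, -127.2, 187.7]
orientation: [-1.04, 1.532, 0.409]
ft_force: [-0.7, -0.1, -3.9]
finger_gap: 12.0
```

```bash
python3 gotob.py 606 -138 125 -.118
python3 - <<'E'
from h import *
snap('w13'); a=r.camera('side')[200:345,280:420,::-1]; cv2.imwrite('pics/s13.png',cv2.resize(a,None,fx=4,fy=4))
I=cv2.imread('pics/w13.png'); cv2.imwrite('pics/w13z.png',cv2.resize(I[105:230,120:530],None,fx=1.9,fy=1.9,interpolation=cv2.INTER_CUBIC))
E
```

```text
t 33.225 tray [ 601.73 -127.01  150.28] rpy deg [ 0.12  1.01 -6.85] yaw -0.1195 F [-0.68 -0.13 -3.92] gap 11.958368825747437
tool d [ 25.25  -4.73 -10.89] twist -0.0015
tilt world [2.04 0.88] rad/tan [1.81 1.29] q [-0.26  0.27  1.94  0.03  0.9  -1.72]
```

View pics/s13.png

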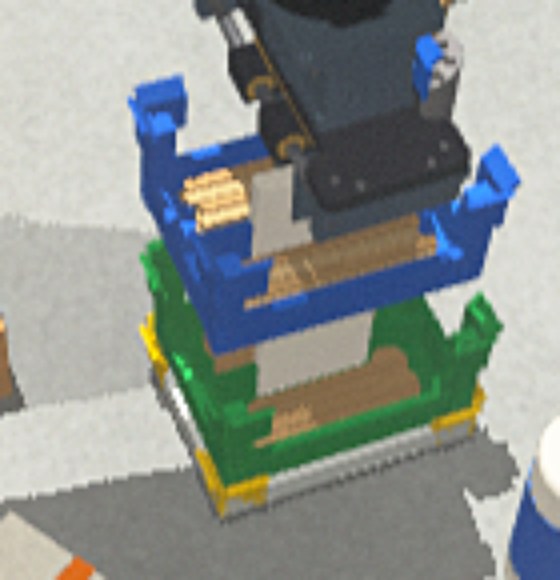

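View pics/w13z.png

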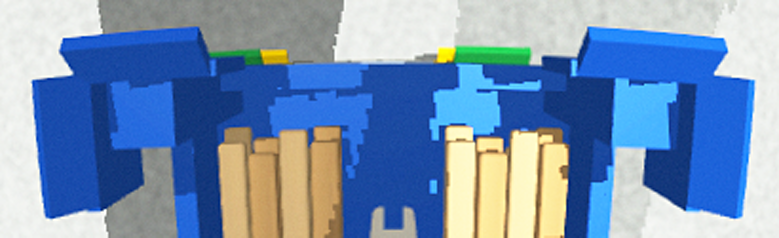

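```bash
cat > m7.py <<'E'
from m4b import *
c=loadcal('w13'); t,Rt=traynow()
E=[((-86,-1),[(63,38),(198,28)]),((-86,1),[(590,27),(727,40)]),((-66,),[(35,80),(47,217)]),((66,),[(753,80),(741,217)])]
def res(p,E=E,T0=t,R=Rt):
    o=[]; Rr=Ro.from_euler('z',p[2])*R; T=T0+[p[0],p[1],0]
    for k,pts in E:
        for u in pts:
            u=np.array([(u[0]+.5)/1.9-.5+120,(u[1]+.5)/1.9-.5+105])
            if len(k)==2: A=[(-86,k[1]*y,87) for y in np.linspace(15,66,40)]
            else: A=[(-x,k[0],87) for x in np.linspace(40,86,40)]
            q=proj(c,Rr.apply(A)+T,True); i=np.argmin(((q-u)**2).sum(1)); j=min(max(i,1),38); d=q[j+1]-q[j-1]; d/=np.linalg.norm(d)
            w=u-q[j]; o.append(d[0]*w[1]-d[1]*w[0])
    return np.array(o)
s=least_squares(res,[0,0,0.]); print('blue corr',s.x,'res0',res([0,0,0]),'res',s.fun,'tray',t)
G=[((-86,-1),[(212,55),(262,51)]),((-86,1),[(455,49),(529,48)])]
T0=np.array([605.5,-137.9,30.]);Rg=Ro.from_euler('z',-.117)
s=least_squares(lambda p:res([p[0],0,p[1]],G,T0,Rg),[0,0.]); print('green corr x,yaw',s.x,'res0',res([0,0,0],G,T0,Rg))
E
python3 m7.py
```

```text
blue corr [-0.38  0.09 -0.  ] res0 [ 1.92  1.02 -1.23 -0.46  5.47  4.64 -4.44 -3.89] res [ 0.27 -0.49 -0.3   0.21  4.8   4.17 -5.06 -4.33] tray [ 602.5  -127.22  151.7 ]
green corr x,yaw [0.51 0.01] res0 [-1.48 -0.69  1.14 -0.32]
```

```bash
python3 gotob.py 606 -138 125 -.117
```

```text
t 33.325 tray [ 602.5  -127.22  151.7 ] rpy deg [ 0.11  0.89 -6.84] yaw -0.1193 F [ 0.13 -1.08 -3.8 ] gap 11.952103014815332
tool d [ 26.65  -3.84 -10.79] twist -0.0023
tilt world [2.15 0.86] rad/tan [1.93 1.28] q [-0.26  0.27  1.94  0.03  0.9  -1.72]
```

{"name": "apply_moves", "arguments": {
  "hand": [5,5,5,5,5],
  "dp": [
    [0,-4,-8],
    [5,-2,-4],
    [10,0,0],
    [7,0,0],
    [0,0,0]
  ],
  "twist": [0,0,0,0,0]
}}

```text
time: 33.95
tool_pos: [610.2, -140.1, 166.7]
orientation: [-1.096, 1.529, 0.354]
ft_force: [0.1, -0.0, -3.7]
finger_gap: 11.6
```

```bash
python3 gotob.py 606 -138 118 -.117
```

```text
t 33.95 tray [ 608.81 -140.    129.28] rpy deg [ 0.09  0.79 -6.8 ] yaw -0.1186 F [ 0.13 -0.03 -3.71] gap 11.610997352492133
tool d [11.19  3.45  1.43] twist -0.0016
tilt world [2.25 0.83] rad/tan [2.01 1.31] q [-0.27  0.31  1.93  0.03  0.87 -1.74]
```

{"name": "apply_moves", "arguments": {
  "hand": [5,5,5,5],
  "dp": [
    [0,3,1.5],
    [6,1.5,0.5],
    [3,0,0],
    [0,0,0]
  ],
  "twist": [0,0,0,0]
}}

```text
time: 34.45
tool_pos: [606.1, -137.1, 157.2]
orientation: [-1.098, 1.529, 0.351]
ft_force: [0.5, 0.4, -3.9]
finger_gap: 12.0
```

```bash
python3 gotob.py 606 -138 108 -.117
python3 - <<'E'
from h import *
a=r.camera('side')[200:345,280:420,::-1]; cv2.imwrite('pics/s14.png',cv2.resize(a,None,fx=4,fy=4))
E
```

```text
t 34.45 tray [ 604.65 -136.95  119.76] rpy deg [ 0.09  0.78 -6.79] yaw -0.1184 F [ 0.49  0.42 -3.94] gap 11.961934731149789
tool d [11.78 -1.02 -1.11] twist -0.0014
tilt world [2.26 0.83] rad/tan [2.02 1.31] q [-0.27  0.32  1.94  0.03  0.85 -1.74]
```

View pics/s14.png

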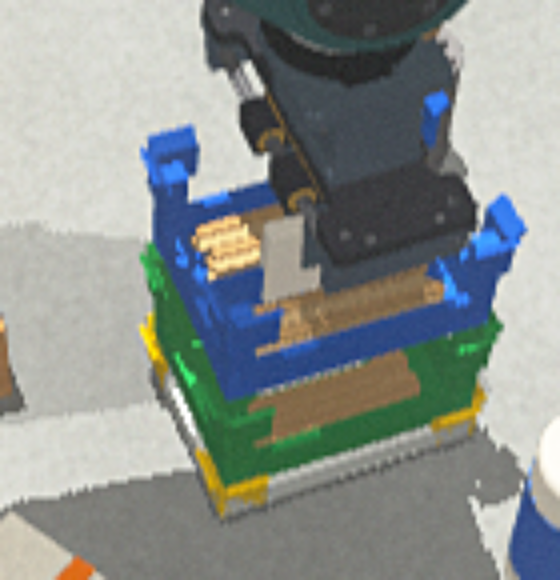

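Blue hovers just above green's guides and looks aligned. I'll lower it in small steps.

{"name": "apply_moves", "arguments": {
  "hand": [5,5,5,5],
  "dp": [
    [4,-0.7,-1],
    [4,0,0],
    [3,0,0],
    [0,0,0]
  ],
  "twist": [0,0,0,0]
}}

```text
time: 35.0
tool_pos: [607.4, -138.2, 145.6]
orientation: [-1.102, 1.529, 0.347]
ft_force: [-1.1, -0.2, -5.1]
finger_gap: 12.1
```

```bash
python3 gotob.py 606 -138 100 -.117
```

```text
t 35.0 tray [ 605.94 -138.06  108.16] rpy deg [ 0.09  0.76 -6.79] yaw -0.1186 F [-1.12 -0.22 -5.1 ] gap 12.09725338163634
tool d [ 8.16  0.26 -0.09] twist -0.0016
tilt world [2.28 0.82] rad/tan [2.04 1.31] q [-0.27  0.34  1.94  0.03  0.83 -1.74]
```

{"name": "apply_moves", "arguments": {
  "hand": [5,5,5,5],
  "dp": [
    [3,0.3,0],
    [3,0.2,0],
    [2,0,0],
    [0,0,0]
  ],
  "twist": [0,0,0,0]
}}

```text
time: 35.5
tool_pos: [606.3, -138.2, 140.2]
orientation: [-1.075, 1.531, 0.375]
ft_force: [-1.5, 0.6, -7.3]
finger_gap: 12.1
```

```bash
python3 gotob.py 606 -138 100 -.117
```

```text
t 35.5 tray [ 604.8  -138.07  102.8 ] rpy deg [ 0.08  0.92 -6.78] yaw -0.1183 F [-1.46  0.57 -7.27] gap 12.095805291980911
tool d [ 2.84 -1.09  0.16] twist -0.0013
tilt world [2.12 0.84] rad/tan [1.88 1.29] q [-0.27  0.34  1.95  0.03  0.82 -1.74]
```

{"name": "apply_moves", "arguments": {
  "hand": [5,5,5,5],
  "dp": [
    [2,-1,0],
    [3,0,0],
    [2,0,0],
    [0,0,0]
  ],
  "twist": [0,0,0,0]
}}

```text
time: 36.0
tool_pos: [606.5, -137.9, 137.4]
orientation: [-1.032, 1.535, 0.421]
ft_force: [-1.7, -2.7, -5.3]
finger_gap: 11.9
```

```bash
python3 gotob.py 606 -138 100 -.117
```

```text
t 36.0 tray [ 604.82 -137.74   99.97] rpy deg [ 0.06  1.14 -6.62] yaw -0.1155 F [-1.67 -2.74 -5.27] gap 11.882797874086938
tool d [ 0.   -1.2  -0.12] twist 0.0015
tilt world [1.89 0.85] rad/tan [1.66 1.25] q [-0.27  0.35  1.95  0.03  0.82 -1.75]
```

{"name": "apply_moves", "arguments": {
  "hand": [5,5,5,5],
  "dp": [
    [2,-0.5,0],
    [3,0,0],
    [2,0,0],
    [0,0,0]
  ],
  "twist": [0,0,0,0]
}}

```text
time: 36.5
tool_pos: [607.3, -137.8, 136.5]
orientation: [-1.034, 1.536, 0.421]
ft_force: [-2.5, -3.7, -4.5]
finger_gap: 12.1
```

```bash
python3 gotob.py 606 -138 100 -.117
python3 - <<'E'
from h import *
a=r.camera('side')[200:345,280:420,::-1]; cv2.imwrite('pics/s15.png',cv2.resize(a,None,fx=4,fy=4))
E
```

```text
t 36.5 tray [ 605.62 -137.74   99.11] rpy deg [ 0.01  1.22 -6.48] yaw -0.1131 F [-2.49 -3.72 -4.46] gap 12.082406997501037
tool d [-0.88 -0.43 -0.2 ] twist 0.0039
tilt world [1.81 0.81] rad/tan [1.58 1.19] q [-0.27  0.35  1.94  0.03  0.82 -1.75]
```

View pics/s15.png

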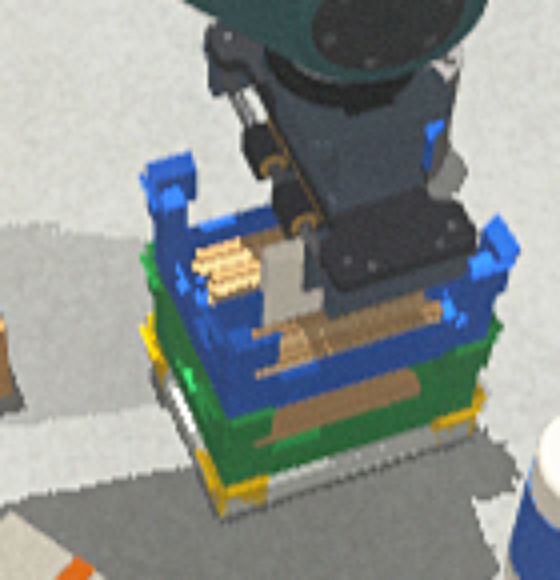

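{"name": "apply_moves", "arguments": {
  "hand": [5,5,5,5],
  "dp": [
    [0,0,-1.5],
    [3,0,0],
    [3,0,0],
    [0,0,0]
  ],
  "twist": [0.004,0,0,0]
}}

```text
time: 37.05
tool_pos: [608.4, -137.8, 135.5]
orientation: [-0.999, 1.535, 0.454]
ft_force: [-2.0, -5.8, -6.9]
finger_gap: 12.1
```

```bash
python3 gotob.py 606 -138 100 -.117
```

```text
t 37.05 tray [ 606.67 -137.7    98.09] rpy deg [ 0.1   1.21 -6.59] yaw -0.1151 F [-1.97 -5.82 -6.95] gap 12.104514052455917
tool d [-1.94  0.57 -0.34] twist 0.0019
tilt world [1.83 0.89] rad/tan [1.59 1.27] q [-0.27  0.35  1.94  0.03  0.82 -1.75]
```

Run:
```python
from h import *
for i in range(3):
    r.camera('top'); s=r.read_state(); print(s['tool_pos'].round(2),s['ft_force'].round(1),s['wrist_torque'].round(2))
```

```text
[ 608.36 -137.95  135.51] [-5.9 -0.2  8.3] [-0.57  1.28  0.18]
[ 608.34 -137.9   135.46] [-7.6 -0.6  7.7] [-0.67  1.21  0.22]
[ 608.37 -137.93  135.5 ] [-6.9 -0.9  7.2] [-0.53  1.2   0.18]
```

{"name": "apply_moves", "arguments": {
  "hand": [5,5],
  "dp": [
    [0,1.5,0],
    [0,0,0]
  ],
  "twist": [0,0]
}}

```text
time: 37.45
tool_pos: [608.2, -138.2, 136.0]
orientation: [-1.058, 1.533, 0.396]
ft_force: [-0.9, -0.5, -1.5]
finger_gap: 11.9
```

```bash
python3 gotob.py 606 -138 100 -.117;python3 - <<'E'
from h import *
for i in range(2):
    r.camera('top'); s=r.read_state(); print(s['tool_pos'].round(2),s['ft_force'].round(1),s['wrist_torque'].round(2))
E
```

```text
t 37.45 tray [ 606.59 -138.13   98.53] rpy deg [ 0.06  1.04 -6.58] yaw -0.1149 F [-0.86 -0.51 -1.5 ] gap 11.87945859702579
tool d [-1.49  0.55  0.09] twist 0.0021
tilt world [1.99 0.83] rad/tan [1.76 1.25] q [-0.27  0.35  1.94  0.03  0.82 -1.75]
[ 608.18 -138.24  135.91] [ 1.4 -2.2 -1.1] [-0.47 -0.16  0.15]
[ 608.12 -138.24  135.89] [ 1.4 -1.1 -0.9] [-0.51 -0.24  0.15]
```

Lightly supported now (≈4 N of the 5 N weight), with little side force. Releasing.

{"name": "apply_moves", "arguments": {
  "hand": [16,30,50,60,60],
  "dp": [
    [0,0,0],
    [0,0,0],
    [0,0,0],
    [0,0,0],
    [0,0,0]
  ],
  "twist": [0,0,0,0,0]
}}

```text
time: 38.17
tool_pos: [607.9, -137.8, 135.8]
orientation: [-1.023, 1.534, 0.429]
ft_force: [0.3, -0.5, -0.1]
finger_gap: 53.2
```

{"name": "apply_moves", "arguments": {
  "hand": [60,60,60,75,91],
  "dp": [
    [-10,0,0],
    [-25,0,0],
    [-35,0,0],
    [-35,0,0],
    [-25,0,0]
  ],
  "twist": [0,0,0,0,0]
}}

```text
time: 38.8
tool_pos: [602.5, -139.7, 270.4]
orientation: [-0.98, 1.535, 0.473]
ft_force: [0.2, 0.2, -0.7]
finger_gap: 77.3
```

{"name": "apply_moves", "arguments": {
  "hand": [91,91,91,91],
  "dp": [
    [0,-15,0],
    [0,-15,0],
    [0,0,0],
    [0,0,0]
  ],
  "twist": [0,0,0,0]
}}

```text
time: 39.3
tool_pos: [634.6, -143.5, 271.7]
orientation: [-1.0, 1.535, 0.452]
ft_force: [0.6, -0.3, -0.1]
finger_gap: 90.9
```

Run:
```python
from h import *
tilt(); plan(0,0,0,0)
snap('w16'); a=r.camera('side')[200:345,280:420,::-1]; cv2.imwrite('pics/s16.png',cv2.resize(a,None,fx=4,fy=4))
I=cv2.imread('pics/w16.png'); cv2.imwrite('pics/w16z.png',cv2.resize(I[70:330,205:450],None,fx=2.3,fy=2.3,interpolation=cv2.INTER_CUBIC))
```

```text
tilt world [1.87 0.91] rad/tan [1.62 1.3 ] q [-0.268  0.229  1.819  0.027  1.066 -1.733]
t 39.3 p [ 634.6 -143.5  271.7] jaw 1.453 tilt 2.08 q6 -1.73 gap 90.9 F [ 0.6 -0.3 -0.1]
world d [-634.6  143.5 -271.7] tool d [253.1 655.2  62.4] twist -0.118 alt 3.023
```

View pics/s16.png

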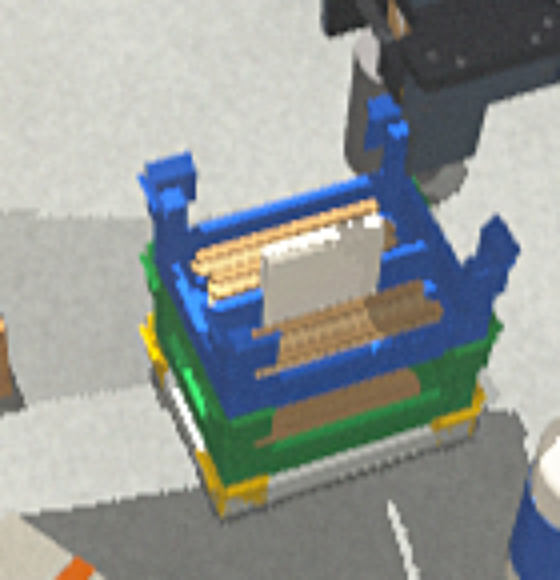

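View pics/w16z.png

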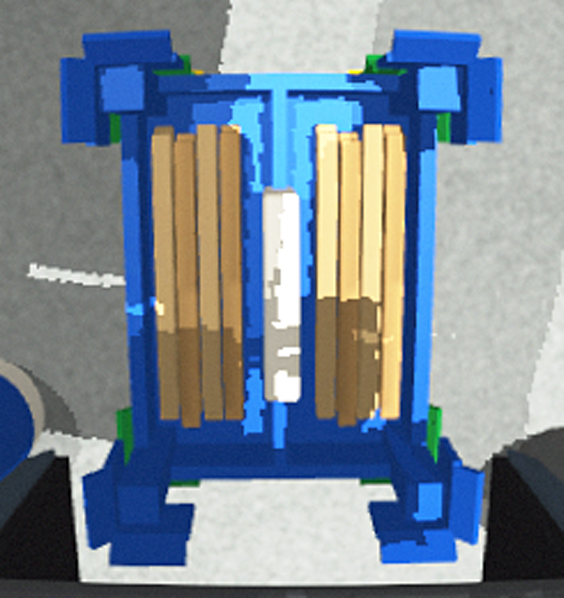

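```bash
cat > m8.py <<'E'
from h import *
np.set_printoptions(precision=2,suppress=True)
c=loadcal('w16'); pt=lambda u,s,off:np.array([(u[0]+.5)/s-.5+off[0],(u[1]+.5)/s-.5+off[1]])
P=[(-70,-49.7,70),(-70,49.7,70),(70,49.7,70),(70,-49.7,70),(-35,-6,64),(-35,6,64),(35,6,64),(35,-6,64)]
U=[(123,88),(437,89),(427,502),(140,503),(263,192),(299,192),(300,401),(265,401)]
U=np.array([pt(u,2.3,(205,70)) for u in U])
def res(p): return (proj(c,Ro.from_euler('xyz',[p[4],p[5],p[3]]).apply(P)+p[:3],True)-U).ravel()
s=least_squares(res,[606,-138,100,-.12,0,0],loss='soft_l1'); print(s.x[:3],'yaw',s.x[3].round(3),'roll,pitch deg',np.degrees(s.x[4:]),'res',res(s.x))
s=least_squares(lambda q:res(np.r_[q,0,0]),[606,-138,100,-.12],loss='soft_l1'); print('level',s.x)
E
python3 m8.py
```

```text
[ 606.98 -136.49   98.82] yaw -0.113 roll,pitch deg [ 1.17 -1.64] res [ 0.37  0.12  0.03 -1.16 -0.52 -0.08  0.07  0.19 -0.18  0.29  0.29  0.19
  0.04 -0.02 -0.13  0.07]
level [ 605.11 -137.59   99.43   -0.11]
```

{"name": "apply_moves", "arguments": {
  "hand": [91,91,91,91,91],
  "dp": [
    [-10,10,30],
    [-10,15,40],
    [-10,15,45],
    [-10,15,45],
    [-10,15,45]
  ],
  "twist": [0,0,0,0,0]
}}

```text
time: 40.02
tool_pos: [584.8, 70.7, 322.8]
orientation: [-0.946, 1.537, 0.502]
ft_force: [-0.1, 0.8, 0.2]
finger_gap: 90.8
```

{"name": "apply_moves", "arguments": {
  "hand": [91,91,91,91,91],
  "dp": [
    [-5,5,40],
    [-5,0,40],
    [0,0,20],
    [0,0,0],
    [0,0,0]
  ],
  "twist": [0,0,0,0,0]
}}

```text
time: 40.65
tool_pos: [589.7, 174.5, 334.7]
orientation: [-0.952, 1.538, 0.498]
ft_force: [-0.9, 0.4, 0.3]
finger_gap: 90.7
```

Run:
```python
from h import *
print(r.read_state()['time'],r.read_state()['tool_pos'])
S=r.camera('side')[:,:,::-1]; T=r.camera('top')[:,:,::-1]; cv2.imwrite('pics/side17.png',S); cv2.imwrite('pics/top17.png',T)
o=np.zeros((600,800,3),np.uint8); a=cv2.resize(S[215:340,300:415],None,fx=4,fy=4,interpolation=cv2.INTER_CUBIC); b=cv2.resize(T[190:300,330:415],None,fx=4,fy=4,interpolation=cv2.INTER_CUBIC)
o[:a.shape[0],:a.shape[1]]=a;o[:b.shape[0],460:460+b.shape[1]]=b;cv2.imwrite('pics/p17.png',o)
```

```text
40.65 [589.72433014 174.54870686 334.65322945]
```

View pics/p17.png

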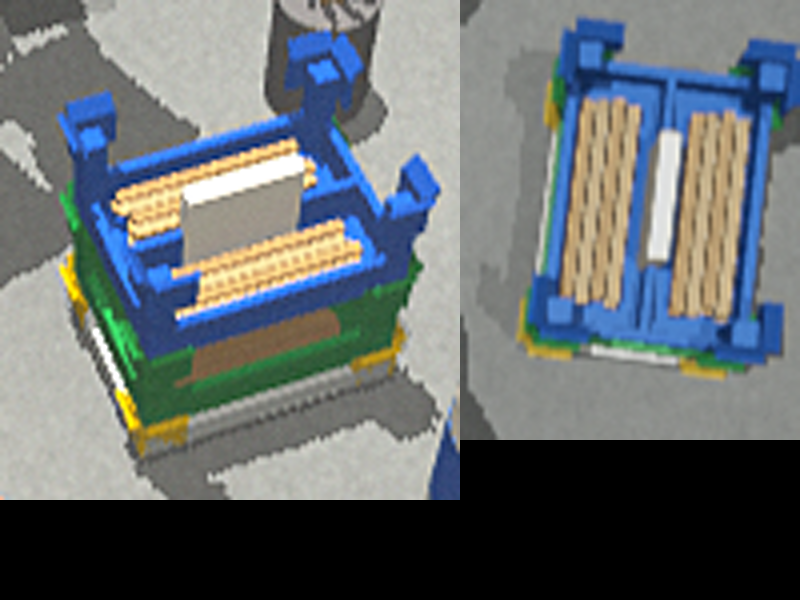

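View pics/side17.png

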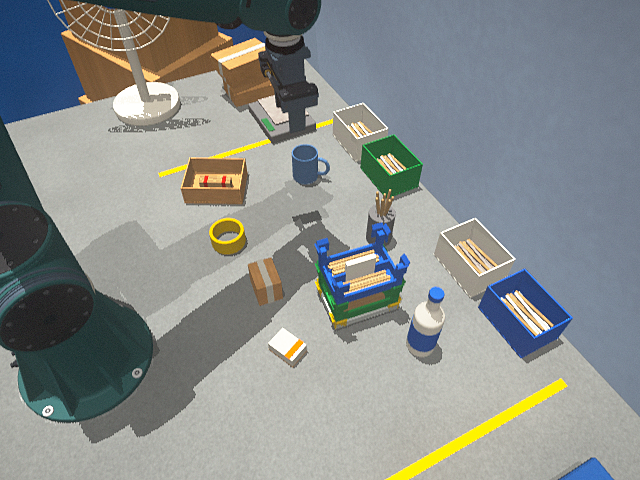

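```bash
cat > m9.py <<'E'
from m8 import *
print('---')
Ps=[(-70,49.7,70),(70,49.7,70),(-35,6,64),(35,6,64),(35,-6,64),(-35,-6,64)]
Us=[pt(u,4,(300,215)) for u in [(92,142),(325,70),(183,190),(300,155),(304,166),(187,211)]]
Pt=[(70,49.7,70),(70,-49.7,70),(-70,-49.7,70),(-70,49.7,70),(35,6,64),(35,-6,64),(-35,-6,64),(-35,6,64)]
Ut=[pt((u[0]-460,u[1]),4,(330,190)) for u in [(590,52),(772,75),(747,332),(560,308),(659,129),(681,132),(669,265),(648,262)]]
def R(p,o=True):
    M=Ro.from_euler('xyz',[p[4],p[5],p[3]])
    f=lambda c,P,U,fi,d:(proj(c,M.apply(P)+p[:3]+np.r_[d,0],fi)-U).ravel()
    return np.concatenate([f(c,P,U,True,[0,0]),f(CAL['side'],Ps,Us,False,p[6:8]),f(CAL['top'],Pt,Ut,False,p[8:10]),np.r_[p[6:]]/2])
s=least_squares(R,[606,-138,100,-.12]+[0]*6,loss='soft_l1'); J=s.jac; cov=np.linalg.inv(J.T@J)*.25
print(s.x[:3],s.x[3],'tilt deg',np.degrees(s.x[4:6]),'+-',np.degrees(np.sqrt(np.diag(cov))[4:6]),'offs',s.x[6:],'\n',s.fun)
E
python3 m9.py | sed -n '/---/,$p'
```

```text
---
[ 607.2  -136.57   98.19] -0.1122494113902457 tilt deg [ 1.11 -1.81] +- [0.82 0.59] offs [-1.77 -1.58 -0.75  1.27] 
 [ 0.53  0.26 -0.22 -1.06 -0.58 -0.31  0.18  0.05 -0.18  0.31  0.25  0.21
  0.04 -0.17 -0.11 -0.07 -0.16  0.02 -0.19 -0.26 -0.5  -0.06 -0.18 -0.85
  1.14  0.5   0.65 -1.09 -0.05  0.32  0.26  0.2  -0.49  0.44 -0.11  0.68
  0.66 -0.09  0.67 -0.16  0.07 -1.38 -0.23 -1.31 -0.89 -0.79 -0.37  0.64]
```

```bash
cat > m10.py <<'E'
from m8 import *
print('---')
def run(name,U,s,off,z0):
    c=loadcal(name); U=np.array([pt(u,s,off) for u in U])
    f=lambda p:(proj(c,Ro.from_euler('xyz',[p[4],p[5],p[3]]).apply(P)+p[:3],True)-U).ravel()
    q=least_squares(f,[606,-138,z0,-.12,0,0],loss='soft_l1'); print(name,q.x[:3],q.x[3],'tilt',np.degrees(q.x[4:]),'cost',q.cost)
run('w11',[(112,63),(437,62),(430,490),(133,494),(258,168),(296,168),(298,384),(262,384)],2.7,(225,90),30)
E
python3 m10.py | sed -n '/---/,$p'
python3 - <<'E'
import cv2,numpy as np
a=cv2.imread('pics/w11.png')[85:310,225:430];b=cv2.imread('pics/w16.png')[75:320,205:450]
o=np.zeros((600,800,3),np.uint8)
S=cv2.imread('pics/side17.png')[215:335,305:415]; S=cv2.resize(S,None,fx=5,fy=5,interpolation=cv2.INTER_LANCZOS4); cv2.imwrite('pics/s17z.png',S)
E
```

```text
---
w11 [ 607.3  -137.09   28.8 ] -0.11366331927780875 tilt [ 0.79 -1.97] cost 1.3199053381413712
```

View pics/s17z.png

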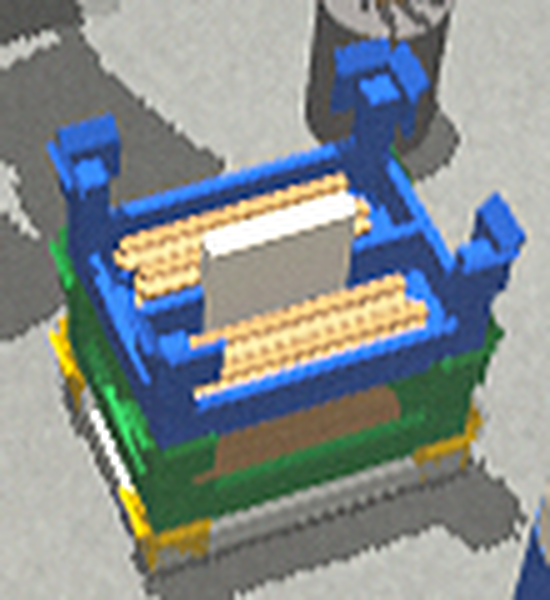

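```bash
cat > m11.py <<'E'
from m8 import *
print('---')
def run(name,P,U,s,off,z0,x0=(606,-138),yaw=-.12):
    c=loadcal(name); U=np.array([pt(u,s,off) for u in U])
    f=lambda p:(proj(c,Ro.from_euler('xyz',[p[4],p[5],p[3]]).apply(P)+p[:3],True)-U).ravel()
    q=least_squares(f,[*x0,z0,yaw,0,0],loss='soft_l1'); print(name,q.x[:3],q.x[3],'tilt',np.degrees(q.x[4:]),'cost',q.cost)
B=[(-77,-57,30),(-77,57,30),(77,57,30),(77,-57,30)]
run('w6',B,[(97,143),(365,62),(459,415),(205,484)],2.7,(210,90),0)
run('w1',B,[(65,118),(385,52),(455,475),(152,525)],3,(240,115),0)
E
python3 m11.py | sed -n '/---/,$p'
```

```text
---
w6 [ 606.93 -137.62   -2.08] -0.1279554341637639 tilt [ 0.92 -1.76] cost 0.14817684853558166
w1 [ 606.42 -137.6     2.56] -0.12603376496802282 tilt [ 2.6  -2.55] cost 0.3562412965108064
```

The level base gives the same apparent tilt (0.9°, −1.8°), so that is camera bias. Blue sits 70.0 mm above green at the same attitude. The bystanders are at the same pixels as in the first picture. Handing in.

Run:
```python
from h import *
a=cv2.imread('pics/side0.png').astype(int);b=cv2.imread('pics/side17.png').astype(int)
for n,(x,y,w,h) in dict(spray=(405,285,42,75),pad=(265,328,45,38),pack=(245,258,42,48),tape=(208,215,40,40),mug=(290,143,42,42),jar=(365,190,33,45)).items():
    print(n,np.median(np.abs(a-b)[y:y+h,x:x+w]))
print(r.read_state()['ft_force'].round(1)); print(r.finish_job())
```

```text
spray 5.0
pad 4.0
pack 68.0
tape 9.0
mug 5.0
jar 6.0
[-0.1 -0.4 -0. ]
the job is handed in; nothing more can be done
None
```

The job is handed in at about 41 s of the 70 s. The bundle is in the carton, green is on the base, and blue is on green.

**Last checks:**
- **Bundle:** it shows lying in the carton in the wrist picture after release and in the last side picture.
- **Green:** the wrist camera put its underside at about 30 mm, the height of the base top, with its foot inside all four yellow guides.
- **Blue:** it measures 70.0 mm above green, within 0.5° of green's attitude. Its foot is inside green's guides in the side, top and wrist pictures.
- **Arm:** it stands clear of everything, with about 0 N at the wrist.
- **Bystanders:** five of the six match the first side picture. The pack's patch differs clearly in the pixel comparison. It stands at the same pixels but was in the arm's shadow in the last picture, so I put the difference down to that.

**What disagreed:**
- The full-pose fits showed about 1° roll and −1.8° pitch for both trays. The fixed, level base showed much the same in one of two pictures and somewhat more in the other, so I took it as camera bias.
- Position estimates from the cameras and from the arm differed by up to about 3 mm in x.
- The tool picked up about 3° of tilt from fast moves, and I could not fully remove it. I estimate the trays stayed within about 1.2° of level while carried.
- Blue briefly pressed on green with about 12 N and leaned about 7 N against a guide before I eased it and let go.

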